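Put the puzzle away in the two-tier tray

ROBOT

A 6-joint arm with a two-finger parallel gripper is mounted at the origin on the work surface. World frame = base frame: x ahead of the robot, y to its left, z up, the work surface at z = 0. Lengths are in m, angles in rad, forces in N, time in s.
With the tool pointing down it reaches from about 0.15 to 0.775 m from the base axis. Payload 6.1 kg.
Tool frame: the origin (TCP) lies on the mounting face of the last link; the fingertips stand 173 mm ahead of it and the grasp point (between the pads) lies 155 mm ahead of it; z points along the fingers, y is the line along which they close (so a half turn about z gives the same grasp; the last joint's range is limited). The gripper opens to 85 mm and grips with 20 to 120 N. Pads are 22 mm wide; open, the fingers measure 114 mm over their backs; the gripper's body (76 mm by 85 mm) begins 54 mm behind the grasp point. The pads swing forward as they close: fully open they stand 13 mm farther back than shut.
Start: joints at [1.263, 0.126, -0.04, 1.405, 0, 1.571], TCP at [0.159, 0.5, 0.405] pointing down, gripper open.
Joint ranges: [-2.72, 2.72], [-0.95, 1.95], [-1.27, 1.35], [-1.78, 2.02], [-1.46, 1.47], [-3.14, 3.14]. Speed limits (rad/s): [2.39, 2.39, 3.01, 3.14, 3.14, 3.14].

INTERFACE

Orientations are given as a 3x3 rotation matrix whose columns are the frame's x, y, z axes.
In Python, from workcell import r gives the robot as it stands. The module is installed in compiled form; this text tells all that it offers.
- The arm moves only by the tool step_arm, never from a script. Its argument "steps" is a list of rows, each a list of 7 numbers: the opening in per cent of the stroke, from 0 (shut) to 100 (fully open), then the shift along the world's x, y, z in cm, then the turn, a rotation vector about the world's x, y, z in degrees. A call has 1 to 10 rows; each row shifts and turns the commanded pose from where the row before left it; what a row does not reach is not made up. A row lasts 1/8 s, in which the tool goes at most 62.5 mm and 10.7 degrees, less where a joint would pass 70% of its speed; a pose out of reach is approached as far as the arm can. A call with a gripper value outside its range is refused whole. The fingers move at their own pace and stop on an object; the grip force is fixed at half the most. Time passes only in rows, so rows that do not move let the fingers close. It gives the time, the measured TCP pose, the force, the opening and the grip force at its end, in the units of the state.
- r.sense(): the state, without advancing time (a new reading comes with each control period).
- r.get_image(name): name is "side" or "top"; returns a dict with "color" (420x560x3 uint8, red, green, blue), "z_map" (420x560 float32, m along the optical axis (not along the pixel's ray), 0 where there is no reading), "K" (3x3 intrinsics, pixels), "k1" (the pictures are not rectified: a ray, as slopes to the right and down, at radius r is drawn at 1 + k1 r^2 times it, then the intrinsics apply), "R" (3x3) and "t" (3): a world point X has camera coordinates R X + t. Camera axes: x right, y down, z forward; pixel columns grow to the right and rows downward; lengths in m; the calibration is good to about 2 mm. A picture is of the moment at which its call begins.
- r.sign_off(): hands the job in; it is judged then, once.
The state is a dict: "time_s": time; "joints": joint angles; "joint_vel": joint speeds; "effort": joint torques, N m; "tool_pos": TCP position; "eef_rot": TCP orientation; "wrist_force": force on the tool from outside, world axes, zero at the start; "wrist_torque": the same for the moment, N m; "width": opening from 0.0 (shut) to 1.0 (fully open); "finger_force": force on a finger pad.
Only numpy, scipy, OpenCV 4.12 (cv2) and the standard library are available. Lean on these libraries where they do the work, as an engineer would, in place of code of your own. Each camera call takes 0.05 s, during which the arm holds its last target. There are 200 camera calls.

TASK

Put the wooden puzzle away in the grey two-tier tray: slide the upper tier fully aside, pack every puzzle piece that is there flat on the floor of the compartment it covered, grip bars up, turned so that they all fit, and slide the tier fully home over them. Then take the spring clip off its stand and clamp it upright on the front rim of the tray close beside the tier (gap under 3 cm), so that the tier cannot slide open. Leave the remotes, coaster, glasses case, mug and jar where they are.

Things in the scene. Friction and masses are not known exactly. Their poses are not given: they have to be found in the camera images.
- corner_a: L-shaped beech puzzle piece with equal arms, 83 x 83 mm, 12 mm thick, arms 39 mm wide, darker grip bar on top (30 x 12 x 36 mm high, top 48 mm over the underside). Origin: underside, below the bar's centre; x along the bar, z up. Plate in its frame (mm): x -31.5..51.5, y -32.5..6.5 and x -31.5..7.5, y 6.5..50.5. 40-85 g. May be absent.
- corner_b: same as corner_a: L-shaped piece with equal arms, 83 x 83 mm, 12 mm thick, arms 39 mm wide, darker grip bar on top (30 x 12 x 36 mm high, top 48 mm over the underside). Origin: underside, below the bar's centre; x along the bar, z up. Plate (mm): x -31.5..51.5, y -32.5..6.5 and x -31.5..7.5, y 6.5..50.5. May be absent.
- hook_piece: long-L beech puzzle piece, 127 x 83 mm, 12 mm thick, arms 39 mm wide, darker grip bar on top (30 x 12 x 36 mm high, top 48 mm over the underside). Origin: underside, below the bar's centre; x along the bar, z up. Plate in its frame (mm): x -69.5..57.5, y -19.5..19.5 (long arm) and x 18.5..57.5, y 19.5..63.5 (foot). 50-105 g. May be absent.
- short_bar: straight beech puzzle piece, 83 x 39 mm, 12 mm thick, arms 39 mm wide, darker grip bar on top (30 x 12 x 36 mm high, top 48 mm over the underside). Origin: underside, below the bar's centre; x along the bar, z up. Plate (mm): x -41.5..41.5, y -19.5..19.5. May be absent.
- long_bar: straight beech puzzle piece, 127 x 39 mm, 12 mm thick, arms 39 mm wide, darker grip bar on top (30 x 12 x 36 mm high, top 48 mm over the underside). Origin: underside, below the bar's centre; x along the bar, z up. Plate (mm): x -63.5..63.5, y -19.5..19.5. May be absent.
- tray: fixed grey plastic two-tier tray, 232 (x) x 282 (y) mm. Origin: centre of its underside; front wall on the -x side, towards the robot. Walls 6 mm thick, rim 56 mm up, inner floor 4 mm up. A 50 mm high divider at y = 0 parts two compartments: the puzzle's at -y (robot's right), under the tier at first, and the remotes' at +y.
- bay (a point): centre of the puzzle compartment's floor, axes as the tray's. Free floor +-110 mm in x, +-66 mm in y. The five pieces fill it on a 44 mm grid, 5 squares along x by 3 along y, with 5 mm gaps: corner_a and corner_b interlock to 2 x 3 squares, hook_piece and short_bar to another 2 x 3, long_bar fills the last row.
- rim (a point): top of the tray's front wall, 30 mm from the tray's mid-line towards +y: a spot for the clip. Axes as the tray's; the wall is 6 mm thick, this point on its mid-plane (x = -113 mm of the tray), and runs along y.
- tier (a joint): upper tier's position on its rail (m): 0 fully home over the puzzle compartment, 0.165 fully open over the remotes; moves to the tray's +y as it grows, takes about 2 N, stays where left. It is 232 x 140 mm, 57 to 75 mm over the sideboard; a battery dish is fixed in it. When home its +y side is at y = -1 mm of the tray.
- tier_grip (a point): grip point on the tier's upright tab, which is 60 mm long in x, 12 mm thick in y and stands 26 mm above the tier's +y wall; its top is 10 mm over this point. Axes as the tray's. Can be pinched across y from above.
- clip: steel spring clip like a big clothes peg, 30 mm wide along x, 60 g. Origin: between the jaw tips; z up, y squeezing direction. Handles end in rubber rolls 8 mm thick, 66 mm over the tips, 46 mm over both on a 6 mm edge; squeezed to about 31 mm (14 N) the jaws gape 19 mm. An edge enters up to 25 mm. Starts clamped 20 mm deep on the stand's board.
- jaw (a joint): angle (rad) of the clip's jaws: about 0 when clamped on a 6 mm edge, -0.12 empty and shut, 0.42 fully squeezed open.
- stand: small fixed wooden stand, base 90 x 70 x 10 mm, with an upright board 70 mm long (x), 6 mm thick (y), whose top edge is 60 mm over the sideboard. Origin: centre of its underside.
- tv_remote: black TV remote 180 x 44 x 18 mm in the tray's +y compartment; bystander. Origin: centre of underside.
- ac_remote: white air-conditioner remote 140 x 50 x 18 mm beside the TV remote; bystander. Origin: centre of underside.
- coaster: glass coaster, 96 mm across, 8 mm thick; bystander. Origin: centre of underside.
- glasses_case: grey glasses case 155 x 58 x 36 mm; bystander. Origin: centre of underside.
- mug: white mug 80 mm across, 90 mm high; bystander. Origin: centre of underside.
- candle_jar: amber jar 72 mm across, 85 mm high; bystander. Origin: centre of underside.
There are look-alikes about, which are no part of the job. What is shaped like the short_bar but turquoise is not meant. What is shaped like the hook_piece but black is not meant.

How it is judged:
On the way, in this order (a step that is already met when the one before it is completed fails the run):
1. the upper tier is slid fully aside (150 mm or more) (value of joint tier above 0.15 m), for 0.2 s.
2. every piece lies flat on the floor of the puzzle compartment (z of corner_a in the frame of bay between -0.005 and 0.005 m and angle between each of corner_a, corner_b, hook_piece, short_bar, long_bar's own z axis and vertical below 0.1 rad and x of corner_a in the frame of bay between -0.11 and 0.11 m and y of corner_a in the frame of bay between -0.066 and 0.066 m and z of corner_b in the frame of bay between -0.005 and 0.005 m and x of corner_b in the frame of bay between -0.11 and 0.11 m and y of corner_b in the frame of bay between -0.066 and 0.066 m and z of hook_piece in the frame of bay between -0.005 and 0.005 m and x of hook_piece in the frame of bay between -0.11 and 0.11 m and y of hook_piece in the frame of bay between -0.066 and 0.066 m and z of short_bar in the frame of bay between -0.005 and 0.005 m and x of short_bar in the frame of bay between -0.11 and 0.11 m and y of short_bar in the frame of bay between -0.066 and 0.066 m and z of long_bar in the frame of bay between -0.005 and 0.005 m and x of long_bar in the frame of bay between -0.11 and 0.11 m and y of long_bar in the frame of bay between -0.066 and 0.066 m), for 0.2 s.
3. the tier is fully home (within 6 mm) over the packed pieces (all of step 2 and value of joint tier below 0.006 m), for 0.2 s.
4. the clip is clamped on the front rim beside the tier (x of clip in the frame of tray between -0.121 and -0.105 m and y of clip in the frame of tray between 0.012 and 0.05 m and z of clip in the frame of tray between 0.022 and 0.046 m and angle between clip's own z axis and vertical below 0.3 rad and value of joint jaw above -0.06 rad and contact force between clip and tray above 1 N), for 0.2 s.
At the end, for the whole second after the job is handed in: Every present piece flat on the puzzle compartment's floor (within 5 mm, tilt under 0.1 rad, bar up); tier within 6 mm of home; clip at rest, upright within 0.3 rad, clamped at least 10 mm deep over the front rim, its middle 12 to 50 mm from the tray's mid-line towards +y (all of step 3 and all of step 4 and linear speed of clip below 0.02 m/s); the robot touches nothing.
It fails at once if a bystander (remote, coaster, glasses case, mug or jar) is moved more than 30 mm (distance of any of tv_remote, ac_remote, coaster, glasses_case, mug, candle_jar from where it was at the start of the episode above 0.03 m).
Of corner_a, corner_b, hook_piece, short_bar, long_bar only 3 to 5 are there at a start; the rules pass over those that are not, and their reading is None.
At some moment in a run one of corner_a, corner_b, hook_piece, short_bar, long_bar may be knocked a few centimetres aside while the robot is not near it.
It also fails if it takes over 210 s, if anything falls off the work surface, if the arm or the gripper's body presses on something with over 40 N, if the wrist force passes 120 N, or if a joint passes its speed limit or range.

## Working session

There is one attempt and no reset: what is moved stays moved. The work goes in short steps, Python scripts to look and compute and a tool call to move; the robot and the scene stay as the last step left them, time stands still between calls to the robot, and variables do not carry over. Pictures are saved under pics/ and viewed, at most 14 in all, crops included, and the job is handed in when it is done.

Besides the shell and the picture viewer there is one more tool, called after "Call:" as a command line: name --pt "numbers of a row" for each row, then --argument value for the rest. step_arm: Moves the arm, as the interface text tells. Its arguments: {"type":"object","properties":{"steps":{"type":"array"}},"required":["steps"]}

```bash
mkdir -p pics; cat > h.py <<'E'
import numpy as np, cv2
from workcell import r
def grab(name, fn=None):
    im=r.get_image(name)
    if fn: cv2.imwrite('pics/'+fn, cv2.cvtColor(im['color'],cv2.COLOR_RGB2BGR))
    return im
def cloud(im):
    h,w=im['z_map'].shape; K=im['K']
    v,u=np.mgrid[:h,:w]
    dx=(u-K[0,2])/K[0,0]; dy=(v-K[1,2])/K[1,1]
    x,y=dx.copy(),dy.copy()
    for _ in range(6):
        f=1+im['k1']*(x*x+y*y); x=dx/f; y=dy/f
    z=im['z_map']; P=np.stack([x*z,y*z,z],-1)
    P=(P-im['t'])@im['R']
    P[z==0]=np.nan
    return P
E
python3 - <<'E'
from h import *
for n in ('top','side'):
    im=grab(n,n+'0.png'); np.savez(n+'0.npz',**im); print(n,im['K'][0,0],im['R'],im['t'],im['k1'])
s=r.sense(); print(s)
E
```

```text
top 419.32450987074566 [[ 0.00570939 -0.99991563 -0.01166797]
 [-0.994113   -0.00441299 -0.10825831]
 [ 0.10819768  0.01221737 -0.99405432]] [-0.00430169  0.51770708  1.21959762] -0.1307282295297151
side 396.2766672147746 [[ 0.99757721 -0.06938045  0.00510565]
 [-0.03965399 -0.62738925 -0.7776955 ]
 [ 0.05716009  0.77560885 -0.62862043]] [-0.49593139  0.07872232  1.2620645 ] -0.07990619314910546
{'time_s': 0.1, 'joints': array([ 1.26297431e+00,  1.26313930e-01, -4.05087410e-02,  1.40538681e+00,
       -1.08281079e-05,  1.57081639e+00]), 'joint_vel': array([ 0.0018205 , -0.00159128,  0.00174088,  0.00064453,  0.00062524,
        0.00209804]), 'effort': array([-2.53106256e-03, -4.36904991e+01,  3.53602552e+01,  1.37228449e-02,
       -2.37441363e-04, -3.79804220e-06]), 'tool_pos': array([0.15903156, 0.50020858, 0.40400839]), 'eef_rot': array([[-9.52989647e-01,  3.03002570e-01, -4.17842865e-04],
       [ 3.03002858e-01,  9.52988691e-01, -1.35000828e-03],
       [-1.08564543e-05, -1.41315150e-03, -9.99999001e-01]]), 'wrist_force': array([-0.27275559,  0.41791652, -0.12010955]), 'wrist_torque': array([-0.00499646, -0.02971493,  0.02799624]), 'finger_force': 0.0, 'width': 1.0017441199111736}
```

View pics/top0.png

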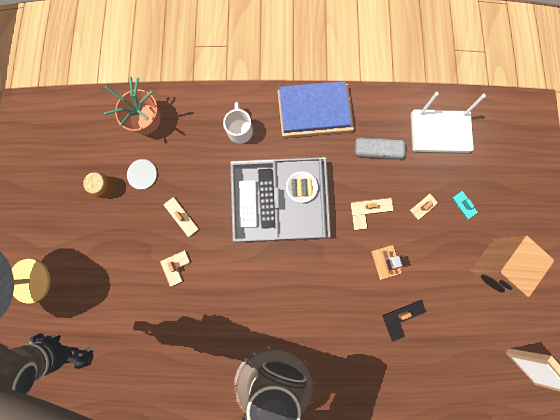

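View pics/side0.png

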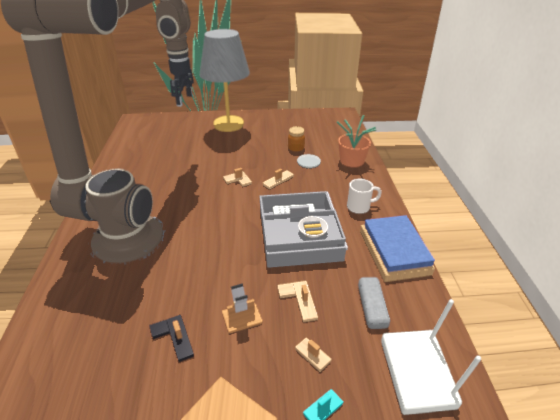

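Top view: four beech pieces are present. The long bar is at (181,216), an equal-arm corner at (175,267), the hook piece at (371,210) and the short bar at (424,206). The clip stands at (388,262) and the tray at (280,200). The look-alikes are the turquoise bar (465,205) and the black hook (405,318); neither is beech, so both are excluded. I'll fit poses and make one enlarged crop to confirm.

```bash
cat > fit.py <<'E'
from h import *
from scipy.optimize import differential_evolution, minimize
SH={'corner':[(-31.5,51.5,-32.5,6.5),(-31.5,7.5,6.5,50.5)],'hook':[(-69.5,57.5,-19.5,19.5),(18.5,57.5,19.5,63.5)],
'short':[(-41.5,41.5,-19.5,19.5)],'long':[(-63.5,63.5,-19.5,19.5)]}
def plane(im,z,dx=0):
    K=im['K'];h,w=im['z_map'].shape; v,u=np.mgrid[:h,:w].astype(float)
    p=cv2.undistortPoints(np.stack([u,v],-1).reshape(-1,1,2),K,np.array([im['k1'],0,0,0,0.])).reshape(h,w,2)
    d=np.dstack([p,np.ones((h,w))])@im['R']; c=-im['R'].T@im['t']
    return (c+d*((z-c[2])/d[...,2])[...,None])[...,:2]
def sd(rects,q):
    return np.max([np.minimum.reduce([q[...,0]-a/1e3,b/1e3-q[...,0],q[...,1]-c/1e3,d/1e3-q[...,1]]) for a,b,c,d in rects],0)
def fit(im,name,uv,z=0.012,rad=32,show=False):
    XY=plane(im,z); u,v=uv
    sl=np.s_[max(v-rad,0):v+rad,max(u-rad,0):u+rad]
    c=im['color'][sl].astype(float); q=XY[sl]
    hsv=cv2.cvtColor(im['color'][sl],cv2.COLOR_RGB2HSV)
    lum=c.mean(-1)
    obs=np.clip((lum-105)/50,0,1)
    bar=(hsv[...,1]>130)&(lum>75)  # orange bar: ignore
    P=cloud(im)[sl]; high=P[...,2]>0.022
    w=np.where(high,0.0,1.0)
    c0=XY[v,u]
    def cost(p):
        co,si=np.cos(p[2]),np.sin(p[2]); d=q-p[:2]
        l=np.stack([co*d[...,0]+si*d[...,1],-si*d[...,0]+co*d[...,1]],-1)
        m=1/(1+np.exp(-np.clip(sd(SH[name],l)/0.0008,-30,30)))
        # bar prior
        return (w*(m-obs)**2).sum()
    R=differential_evolution(cost,[(c0[0]-.05,c0[0]+.05),(c0[1]-.05,c0[1]+.05),(-np.pi,np.pi)],seed=1,popsize=25,tol=1e-6)
    hb=P[high&(P[...,2]>0.04)&(P[...,2]<0.056)]
    return R.x,R.fun/obs.sum(),(np.nanmedian(hb,0) if len(hb) else None)
E
cat > m0.py <<'E'
from fit import *
im=dict(np.load('top0.npz'))
for n,uv in dict(long=(181,216),corner=(175,267),hook=(371,210),short=(424,206)).items():
    x,c,b=fit(im,n,uv); print(n,np.round(x[:2]*1e3,1),round(np.degrees(x[2]),1),round(c,3),'bar',b)
P=cloud(im)
def reg(z0,z1,u0,u1,v0,v1):
    m=np.zeros(P.shape[:2],bool); m[v0:v1,u0:u1]=1
    m&=(P[...,2]>z0)&(P[...,2]<z1); return P[m]
t=reg(.045,.12,225,335,150,248); R=cv2.minAreaRect((t[:,:2]*1e3).astype(np.float32)); print('tray',R,t.min(0),t.max(0))
tb=reg(.078,.12,265,290,170,230);print('tab',len(tb),np.median(tb,0),tb.min(0),tb.max(0))
c=reg(.055,.14,365,410,240,285); print('clip',len(c),c.min(0),c.max(0),np.median(c,0), cv2.minAreaRect((c[:,:2]*1e3).astype(np.float32)))
s=reg(.005,.02,365,412,240,285); print('stand',cv2.minAreaRect((s[:,:2]*1e3).astype(np.float32)))
I=cv2.cvtColor(im['color'],cv2.COLOR_RGB2BGR)
a=cv2.resize(I[180:290,150:230],None,fx=4,fy=4,interpolation=2);b=cv2.resize(I[180:290,340:440],None,fx=4,fy=4,interpolation=2)
cv2.imwrite('pics/crop0.png',np.hstack([a,b]))
E
python3 m0.py
```

```text
long [508.6 289.7] 39.2 0.092 bar [0.50650589 0.2883022  0.04705167]
corner [357.7 308.1] -155.9 0.115 bar [0.35876357 0.30674179 0.04675613]
hook [ 542.1 -285.6] 96.9 0.068 bar [ 0.54118149 -0.28773488  0.04768241]
short [ 543.3 -453.4] 129.3 0.126 bar [ 0.54229547 -0.45278894  0.04746888]
tray ((558.1212768554688, -11.369476318359375), (237.755126953125, 283.0237731933594), 2.711562395095825) [ 0.43322299 -0.15681608  0.04510707] [0.6808633  0.13476284 0.10586438]
tab 136 [ 0.5645589  -0.00286624  0.09922069] [ 0.4985072  -0.03969619  0.07804712] [0.62914565 0.00659593 0.10586438]
clip 223 [ 0.3423732  -0.36045429  0.05553878] [ 0.40880149 -0.30830571  0.11484808] [ 0.3744536  -0.34023473  0.08514703] ((373.67730712890625, -333.9140319824219), (53.7840461730957, 53.697509765625), 60.41346740722656)
stand ((373.16748046875, -341.7992858886719), (139.59739685058594, 129.0931396484375), 88.04083251953125)
```

View pics/crop0.png

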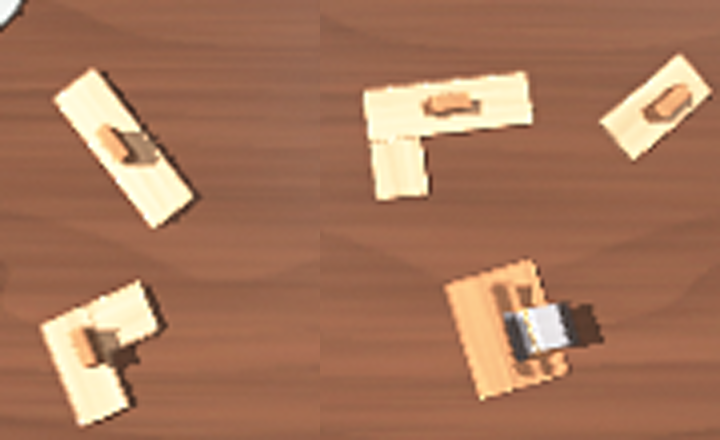

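The crop confirms four beech pieces with orange bars, all matching their outlines. The clip's bright handles are at the stand. There is only one corner. Next I'll refine the tray, tab and clip poses.

```bash
cat > tray.py <<'E'
from h import *
def trayfit(im,u0=225,u1=335,v0=150,v1=248):
    P=cloud(im)[v0:v1,u0:u1]; m=(P[...,2]>.046)&(P[...,2]<.12); 
    L=[]
    def line(ax):  # per pixel row/col first/last
        A,B=[],[]
        n=m.shape[ax]
        for i in range(n):
            idx=np.where(m[i] if ax==0 else m[:,i])[0]
            if len(idx)<40: continue
            a=P[i,idx[0]] if ax==0 else P[idx[0],i]; b=P[i,idx[-1]] if ax==0 else P[idx[-1],i]
            A.append(a[:2]);B.append(b[:2])
        return np.array(A),np.array(B)
    out=[]
    for ax in (0,1):
        for S in line(ax):
            s=S[5:-5]
            t,o=(s[:,0],s[:,1]) if ax==0 else (s[:,1],s[:,0])
            k=np.ones(len(t),bool)
            for _ in range(4):
                p=np.polyfit(t[k],o[k],1); e=o-np.polyval(p,t); k=abs(e)<max(2*np.median(abs(e[k])),.001)
            out.append(p)
    return out
if __name__=='__main__':
    im=dict(np.load('top0.npz')); o=trayfit(im)
    for p in o: print(np.degrees(np.arctan(p[0])),p)
    yaw=np.mean([-np.arctan(o[0][0]),-np.arctan(o[1][0]),np.arctan(o[2][0]),np.arctan(o[3][0])]) 
    c=np.array([.558,-.011])
    for _ in range(5):
        y=(np.polyval(o[0],c[0])+np.polyval(o[1],c[0]))/2; x=(np.polyval(o[2],c[1])+np.polyval(o[3],c[1]))/2; c=np.array([x,y])
    print('c',c,'W',np.polyval(o[0],c[0])-np.polyval(o[1],c[0]),'D',np.polyval(o[2],c[1])-np.polyval(o[3],c[1]))
    P=cloud(im)
    def pr(n,u0,u1,v0,v1,z0,z1):
        q=P[v0:v1,u0:u1].reshape(-1,3); q=q[(q[:,2]>z0)&(q[:,2]<z1)]; R=cv2.minAreaRect((q[:,:2]*1e3).astype(np.float32)); mu=q.mean(0); w,V=np.linalg.eigh(np.cov(q[:,:2].T)); print(n,len(q),mu,R,'major',np.degrees(np.arctan2(V[1,1],V[0,1])),np.sqrt(w))
    pr('tab',265,290,170,230,.092,.12)
    pr('tabmask',268,282,170,230,.085,.12)
    pr('clip top',365,415,240,290,.09,.13)
    pr('clip all',365,415,240,290,.07,.13)
    pr('board',365,415,240,290,.045,.068)
    pr('base',365,415,240,290,.006,.03)
    q=P[240:290,365:415]; np.set_printoptions(linewidth=250); print((q[6:40:1,10:46,2]*1e3).round().astype(int))
E
python3 tray.py
```

```text
2.256631271225745 [0.03940602 0.10647939]
2.7060114637875095 [ 0.04726396 -0.17771427]
-1.935825426421103 [-0.03379939  0.67127268]
-2.9539016980012778 [-0.05160104  0.43891351]
c [ 0.5555859  -0.01154113] W 0.2798278979297928 D 0.23215371585805689
tab 91 [ 0.55379123 -0.00168543  0.10073488] ((554.744384765625, -2.6927456855773926), (60.11435317993164, 11.319937705993652), 0.3279978632926941) major -178.3171016434958 [0.00337009 0.01802021]
tabmask 92 [ 0.5534939  -0.00175847  0.10057214] ((554.744384765625, -2.6927456855773926), (60.11435317993164, 11.319937705993652), 0.3279978632926941) major -177.99799791807442 [0.0034063  0.01814975]
clip top 95 [ 0.37514916 -0.33800673  0.10481759] ((373.56280517578125, -334.8609924316406), (30.485233306884766, 47.62479019165039), 16.68260383605957) major 107.07191408547254 [0.00902217 0.01806262]
clip all 188 [ 0.37480886 -0.33788315  0.0922898 ] ((373.9114074707031, -334.76324462890625), (31.304668426513672, 47.62460708618164), 16.87090301513672) major 106.45283730244783 [0.00904404 0.01358845]
board 46 [ 0.37788052 -0.33212157  0.05727618] ((374.5258483886719, -332.26904296875), (70.25428009033203, 10.4155912399292), 17.675642013549805) major -162.33627819641126 [0.00268787 0.02621849]
base 478 [ 0.37444578 -0.32869124  0.01044793] ((366.352783203125, -355.5466003417969), (138.26791381835938, 116.10990142822266), 82.260498046875) major -168.92119466498266 [0.0217847  0.02936898]
[[ 3  2 -3 ... -1  0  0]
 [-1  2  1 ...  1 -1 -1]
 [ 3  0 -1 ...  4 -2  1]
 ...
 [-3  5 -5 ...  0  4  3]
 [-2  0 -4 ...  0 -2 -3]
 [ 1 -3  0 ... -5 -1 -4]]tray.py:41: RuntimeWarning: invalid value encountered in cast
  q=P[240:290,365:415]; np.set_printoptions(linewidth=250); print((q[6:40:1,10:46,2]*1e3).round().astype(int))
```

The tray centre is about (0.556,-0.012) with yaw about 2.5°, and the tier tab is at about (0.554,-0.002). I'll go above the tab.

Call:
step_arm --pt "100 4 -5 0 0 0 2" --pt "100 4 -5 0 0 0 2" --pt "100 4 -5 0 0 0 2" --pt "100 4 -5 0 0 0 2" --pt "100 4 -5 0 0 0 2" --pt "100 4 -5 0 0 0 2" --pt "100 4 -5 0 0 0 2" --pt "100 4 -5 0 0 0 2" --pt "100 4 -5 -2 0 0 2" --pt "100 3.5 -5.2 -2 0 0 2"

```text
time_s: 1.35
tool_pos: [0.543, 0.012, 0.3664]
eef_rot: [[-0.999, -0.042, 0.0], [-0.042, 0.999, 0.0], [-0.0, 0.0, -1.0]]
wrist_force: [0.7, 0.2, -0.6]
width: 1.002
finger_force: 0.0
```

Call:
step_arm --pt "100 0 0 -3 0 0 0" --pt "100 0 0 -3 0 0 0" --pt "100 0 0 0 0 0 0"

```text
time_s: 1.72
tool_pos: [0.541, 0.0136, 0.3044]
eef_rot: [[-0.999, -0.041, -0.006], [-0.041, 0.999, -0.0], [0.006, 0.0, -1.0]]
wrist_force: [-0.4, -0.3, 0.7]
width: 0.997
finger_force: 0.0
```

Call:
step_arm --pt "100 1.3 -1.6 0 0 0 0" --pt "100 0 0 -2.7 0 0 0" --pt "100 0 0 -2.7 0 0 0" --pt "100 0 0 0 0 0 0" --pt "0 0 0 0 0 0 0" --pt "0 0 0 0 0 0 0" --pt "0 0 0 0 0 0 0" --pt "0 0 0 0 0 0 0"

```text
time_s: 2.72
tool_pos: [0.555, -0.0021, 0.2536]
eef_rot: [[-0.999, -0.041, 0.001], [-0.041, 0.999, 0.0], [-0.001, -0.0, -1.0]]
wrist_force: [0.7, -0.8, 0.5]
width: 0.143
finger_force: 0.0
```

Call:
step_arm --pt "0 0 0 0 0 0 0" --pt "0 0 0 0 0 0 0" --pt "0 -0.07 1.7 0 0 0 0" --pt "0 -0.07 1.7 0 0 0 0" --pt "0 -0.07 1.7 0 0 0 0" --pt "0 -0.07 1.7 0 0 0 0" --pt "0 -0.07 1.7 0 0 0 0" --pt "0 -0.07 1.7 0 0 0 0" --pt "0 -0.07 1.7 0 0 0 0" --pt "0 -0.07 1.7 0 0 0 0"

```text
time_s: 3.98
tool_pos: [0.5487, 0.1342, 0.2537]
eef_rot: [[-0.999, -0.041, -0.001], [-0.041, 0.999, -0.001], [0.001, -0.001, -1.0]]
wrist_force: [-4.5, -2.3, 7.6]
width: 0.125
finger_force: 60.2
```

Call:
step_arm --pt "0 -0.04 1 0 0 0 0" --pt "0 -0.03 0.6 0 0 0 0" --pt "0 0 0 0 0 0 0" --pt "0 0 0 0 0 0 0"

```text
time_s: 4.47
tool_pos: [0.5481, 0.1475, 0.2537]
eef_rot: [[-0.999, -0.039, -0.0], [-0.039, 0.999, -0.008], [0.0, -0.008, -1.0]]
wrist_force: [-3.3, -15.3, 10.5]
width: 0.125
finger_force: 60.9
```

The tier reached its end stop. Releasing, lifting and looking.

Call:
step_arm --pt "40 0 -0.1 0 0 0 0" --pt "40 0 0 0 0 0 0" --pt "60 0 0 0 0 0 0" --pt "100 0 0 2 0 0 0" --pt "100 0 0 4 0 0 0" --pt "100 0 0 5 0 0 0" --pt "100 -5 2 1 0 0 0" --pt "100 -5 2 0 0 0 0" --pt "100 -5 2 0 0 0 0"

```text
time_s: 5.6
tool_pos: [0.3972, 0.2095, 0.3732]
eef_rot: [[-0.999, -0.041, 0.0], [-0.041, 0.999, 0.001], [-0.001, 0.001, -1.0]]
wrist_force: [0.4, 1.2, 0.8]
width: 0.997
finger_force: 0.0
```

```bash
cat > m1.py <<'E'
from fit import *
from tray import trayfit
im=grab('top','top1.png'); np.savez('top1.npz',**im)
for n,uv in dict(long=(181,216),corner=(175,267),hook=(371,210),short=(424,206)).items():
    x,c,b=fit(im,n,uv); print(n,np.round(x[:2]*1e3,1),round(np.degrees(x[2]),1),round(c,3),'bar',b)
I=cv2.cvtColor(im['color'],cv2.COLOR_RGB2BGR)
cv2.imwrite('pics/c1.png',cv2.resize(I[140:290,150:350],None,fx=4,fy=4,interpolation=2))
E
python3 m1.py
```

```text
long [508.8 289.7] 39.4 0.07 bar [0.5074417  0.28865844 0.04738861]
corner [340.3 340.5] 31.5 0.039 bar None
hook [ 542.1 -285.7] 96.9 0.074 bar [ 0.54156242 -0.28794172  0.04781685]
short [ 543.3 -453.3] 129.3 0.137 bar [ 0.54200032 -0.4517357   0.04773845]
```

View pics/c1.png

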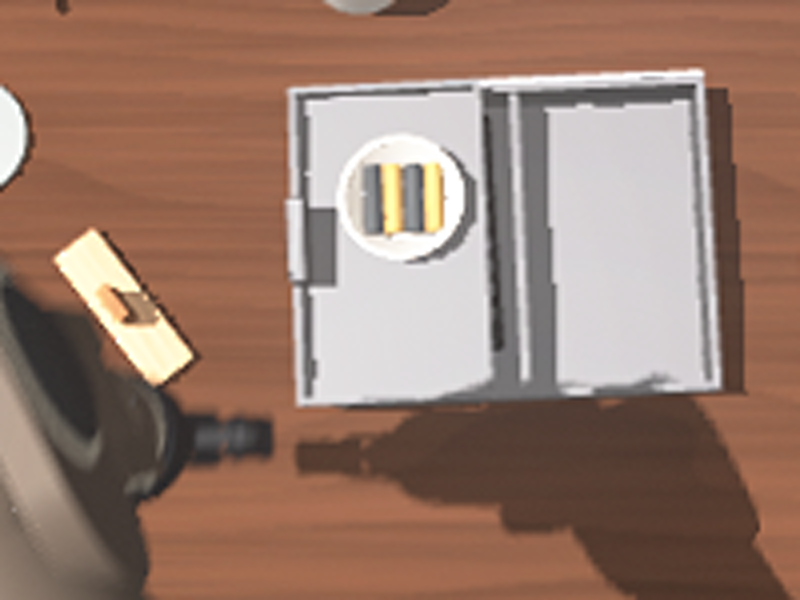

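```bash
cat > m2.py <<'E'
from fit import *
im=dict(np.load('top1.npz'))
A=plane(im,.056);B=plane(im,.050)
def w(Pl,u,v):
    u=u/4+150-.375;v=v/4+140-.375
    m=np.dstack([Pl[...,0],Pl[...,1]]).astype(np.float32)
    return cv2.remap(m,np.float32([[u]]),np.float32([[v]]),1)[0,0]*1e3
for n,q,P in [('TR',(704,70),A),('BR',(721,391),A),('innTR',(695,85),A),('innBR',(712,383),A),('divL0',(510,95),B),('divR0',(520,95),B),('divL1',(519,375),B),('divR1',(529,375),B),('TL',(290,90),A),('BLf',(297,405),A)]: print(n,w(P,*q))
# gradient profiles across y along several rows
G=im['color'].mean(-1)
for v in (170,180,190,200,210,220,230):
    print(v,[int(x) for x in G[v,272:290]],'|',[int(x) for x in G[v,318:336]])
print('px->y at z=.05 row200:',B[200,[272,280,289],1]*1e3,'z=.056:',A[200,[318,326,335],1]*1e3, A[[170,230],326]*1e3)
for u in (290,305,320): print(u,[int(x) for x in G[152:168,u]],'|',[int(x) for x in G[230:246,u]])
print(A[[152,167,230,245],305,0]*1e3)
E
python3 m2.py
```

```text
TR [ 682.4076  -148.40334]
BR [ 445.12247 -158.74928]
innTR [ 670.9926  -141.61017]
innBR [ 450.89352 -152.25517]
divL0 [664.1515    -4.875338]
divR0 [664.17535  -12.291853]
divL1 [456.47076  -12.530862]
divR1 [456.50613  -19.801054]
TL [666.3924  158.13171]
BLf [433.4095  148.22838]
170 [82, 112, 116, 114, 110, 165, 211, 186, 132, 113, 115, 115, 115, 113, 108, 190, 214, 211] | [206, 206, 207, 210, 176, 127, 157, 209, 154, 80, 66, 69, 68, 68, 64, 108, 110, 110]
180 [57, 103, 119, 117, 114, 130, 199, 204, 145, 113, 116, 116, 116, 114, 109, 191, 217, 213] | [208, 208, 207, 207, 212, 145, 116, 198, 217, 113, 64, 67, 68, 68, 68, 105, 116, 116]
190 [59, 73, 110, 118, 117, 112, 171, 216, 175, 123, 116, 117, 117, 115, 111, 193, 219, 215] | [210, 210, 209, 211, 213, 176, 129, 156, 208, 160, 86, 67, 69, 69, 68, 66, 107, 111]
200 [110, 65, 100, 118, 118, 114, 130, 200, 207, 147, 114, 117, 118, 117, 116, 111, 193, 219] | [211, 210, 210, 210, 211, 215, 150, 116, 198, 219, 124, 66, 68, 70, 69, 68, 66, 109]
210 [126, 63, 60, 106, 120, 118, 112, 196, 227, 166, 116, 116, 118, 118, 118, 114, 178, 215
[... 454 characters left out ...]
>y at z=.05 row200: [  9.57616611 -13.89201689 -40.28559806] z=.056: [-124.85030464 -148.25445588 -174.6227986 ] [[ 643.51538232 -149.08984258]
 [ 466.46647438 -147.63007475]]
290 [122, 123, 114, 114, 119, 118, 153, 255, 239, 206, 139, 85, 87, 88, 131, 218] | [221, 221, 221, 222, 218, 190, 152, 163, 131, 85, 63, 64, 66, 65, 64, 64]
305 [120, 118, 116, 114, 116, 125, 214, 251, 206, 173, 81, 87, 88, 98, 128, 214] | [214, 214, 214, 214, 216, 206, 153, 110, 94, 79, 80, 64, 64, 64, 65, 63]
320 [117, 112, 113, 114, 114, 168, 255, 203, 207, 77, 84, 83, 101, 217, 209, 206] | [211, 211, 211, 212, 210, 209, 217, 193, 68, 65, 67, 68, 67, 67, 65, 63]
[697.6067366  652.17821127 466.22806329 422.83938619]
```

The yaw is about 2.4° and the bay centre about (0.561,-0.0815). Both rim and divider agree to about 1 mm in y. I'll take the long bar first.

Call:
step_arm --pt "60 2.2 1.6 0 0 0 7.4" --pt "60 2.2 1.6 -2 0 0 7.4" --pt "60 2.2 1.6 -3 0 0 7.4" --pt "60 2.2 1.6 -3 0 0 7.4" --pt "60 2.3 1.6 -3 0 0 7.4" --pt "60 0 0 0 0 0 0" --pt "60 0 0 0 0 0 0"

```text
time_s: 6.52
tool_pos: [0.5094, 0.2889, 0.2634]
eef_rot: [[-0.774, -0.634, -0.001], [-0.634, 0.774, -0.0], [0.001, 0.0, -1.0]]
wrist_force: [-0.2, -1.1, -0.5]
width: 0.602
finger_force: 0.0
```

```bash
python3 -c "
from h import *
s=r.sense();print(s['tool_pos'],s['joints'],s['eef_rot'][:,1])"
```

```text
[0.50936529 0.28891862 0.2633622 ] [ 5.15943384e-01  2.74102158e-01 -1.68734922e-01  1.12848705e+00
  9.15186832e-05 -1.70143967e-01] [-6.33514639e-01  7.73730683e-01  1.79567353e-04]
```

Call:
step_arm --pt "60 -0.1 0 -3.5 0 0 0" --pt "60 0 0 -3.6 0 0 0" --pt "60 0 0 0 0 0 0" --pt "0 0 0 0 0 0 0" --pt "0 0 0 0 0 0 0" --pt "0 0 0 0 0 0 0" --pt "0 0 0 0 0 0 0" --pt "0 0 0 0 0 0 0"

```text
time_s: 7.52
tool_pos: [0.5094, 0.2893, 0.1944]
eef_rot: [[-0.773, -0.634, 0.003], [-0.634, 0.773, 0.002], [-0.004, -0.001, -1.0]]
wrist_force: [-0.2, -0.2, 8.1]
width: 0.129
finger_force: 59.7
```

Call:
step_arm --pt "0 0 0 3 0 0 0" --pt "0 0 0 5 0 0 0" --pt "0 0 0 5 0 0 -7.4" --pt "0 1.9 -5.4 0 0 0 -7.4" --pt "0 1.9 -5.4 0 0 0 -7.4" --pt "0 1.9 -5.4 0 0 0 -7.4" --pt "0 1.9 -5.4 0 0 0 -7.4" --pt "0 0 -5.4 0 0 0 0" --pt "0 0 -5.4 0 0 0 0" --pt "0 0 0 0 0 0 0"

```text
time_s: 8.78
tool_pos: [0.5845, -0.0384, 0.3227]
eef_rot: [[-0.999, -0.036, 0.001], [-0.036, 0.999, -0.001], [-0.001, -0.001, -1.0]]
wrist_force: [1.4, -0.3, -0.7]
width: 0.127
finger_force: 58.7
```

Call:
step_arm --pt "0 0 0.1 -3 0 0 0.3" --pt "0 0 0 -4 0 0 0" --pt "0 0 0 -3 0 0 0" --pt "0 0 0 -1.4 0 0 0" --pt "0 0 0 0 0 0 0" --pt "0 0 0 -0.5 0 0 0" --pt "0 0 0 -0.5 0 0 0" --pt "0 0 0 0 0 0 0"

```text
time_s: 9.78
tool_pos: [0.5848, -0.0341, 0.1985]
eef_rot: [[-0.999, -0.046, 0.001], [-0.046, 0.999, -0.0], [-0.001, -0.0, -1.0]]
wrist_force: [-0.1, 0.1, 0.6]
width: 0.13
finger_force: 58.9
```

Call:
step_arm --pt "0 0 0 0.3 0 0 0" --pt "0 0 -0.35 0 0 0 -0.2" --pt "0 0 0 0 0 0 0" --pt "0 0 0 -0.35 0 0 0" --pt "0 0 0 0 0 0 0" --pt "20 0 0 0 0 0 0" --pt "20 0 0 0 0 0 0" --pt "20 0 0 2 0 0 0" --pt "30 0 0 5 0 0 0" --pt "60 0 0 5 0 0 0"

```text
time_s: 11.02
tool_pos: [0.5844, -0.0376, 0.3182]
eef_rot: [[-0.999, -0.043, -0.002], [-0.043, 0.999, 0.0], [0.002, 0.0, -1.0]]
wrist_force: [0.1, -0.3, -0.1]
width: 0.5
finger_force: 0.0
```

Call:
step_arm --pt "60 -5 3 2 0 0 0" --pt "60 -5 4 0 0 0 0" --pt "60 -5 4 0 0 0 0" --pt "60 -2 4 0 0 0 0" --pt "60 0 4 0 0 0 0" --pt "60 0 4 0 0 0 0" --pt "60 0 0 0 0 0 0"

```text
time_s: 11.9
tool_pos: [0.4168, 0.1925, 0.3373]
eef_rot: [[-0.999, -0.047, -0.0], [-0.047, 0.999, 0.0], [0.0, 0.0, -1.0]]
wrist_force: [-1.1, 0.2, 0.1]
width: 0.598
finger_force: 0.0
```

```bash
cat > m3.py <<'E'
import sys
from fit import *
k=sys.argv[1]; im=grab('top',f'top{k}.png'); np.savez(f'top{k}.npz',**im)
cand=dict(long=(181,216),corner=(175,267),hook=(371,210),short=(424,206))
for a in sys.argv[2:]:
    n,u,v,*z=a.split(','); x,c,b=fit(im,n,(int(u),int(v)),float(z[0]) if z else .012); print(n,np.round(x[:2]*1e3,1),round(np.degrees(x[2]),1),round(c,3),'bar',b)
I=cv2.cvtColor(im['color'],cv2.COLOR_RGB2BGR)
cv2.imwrite(f'pics/c{k}.png',cv2.resize(I[150:250,225:335],None,fx=6,fy=6,interpolation=2))
print(r.sense()['tool_pos'])
E
python3 m3.py 2 corner,175,267 hook,371,210 short,424,206
```

```text
corner [311.  346.5] -117.9 0.01 bar None
hook [ 542.1 -285.6] 96.9 0.075 bar [ 0.54136878 -0.28815905  0.04747825]
short [ 543.3 -453.3] 129.3 0.138 bar [ 0.5421575  -0.45264195  0.04647437]
[0.41675033 0.19135181 0.33722385]
```

View pics/c2.png

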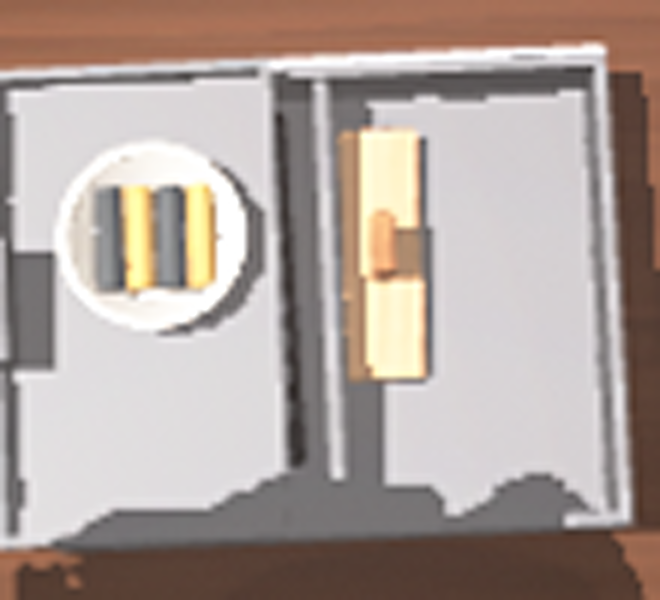

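The long bar lies in the bay beside the divider, at crop x≈344–424. I'll check its gap numerically.

```bash
python3 - <<'E'
from fit import *
im=dict(np.load('top2.npz')); A=plane(im,.016)
c=im['color'].astype(int); rb=c[...,0]-c[...,2]
for v in (175,185,200,210): print(v,rb[v,278:300].tolist(),A[v,[278,299]].round(4).tolist())
for u in (286,291): print(u,rb[166:220,u].tolist(),A[[166,219],u].round(4).tolist())
B=plane(im,.056); g=c.mean(-1).astype(int)
for v in (175,200,210): print(v,g[v,320:334].tolist(),B[v,[320,333]].round(4).tolist())
E
```

```text
175 [4, 3, 0, 36, 64, 69, 69, 56, 35, 44, 42, 44, 52, 53, 53, 49, 78, -2, 1, 3, 2, 2] [[0.6359, -0.0074], [0.6362, -0.0712]]
185 [4, 3, 2, 18, 61, 70, 68, 57, 38, 89, 103, 101, 73, 50, 52, 50, 84, 9, 1, 2, 2, 2] [[0.6051, -0.0075], [0.6053, -0.0711]]
200 [3, 1, 0, -2, 34, 64, 69, 68, 57, 35, 52, 52, 42, 42, 52, 51, 36, 81, -3, 1, 1, 2] [[0.5592, -0.0078], [0.5595, -0.0711]]
210 [4, 3, 2, 1, 16, 61, 72, 67, 77, 47, 49, 46, 42, 44, 49, 45, 47, 84, 12, -1, 1, 3] [[0.5289, -0.0079], [0.5291, -0.0711]]
286 [3, 3, 4, 3, 0, 69, 26, 35, 36, 35, 36, 36, 35, 35, 35, 35, 35, 34, 33, 38, 76, 76, 78, 81, 83, 83, 80, 69, 70, 79, 90, 54, 55, 58, 57, 57, 57, 57, 58, 57, 57, 57, 58, 60, 77, 68, 64, 29, 0, 2, 3, 4, 3, 3] [[0.6639, -0.0316], [0.5018, -0.0321]]
291 [4, 2, 2, 1, 3, 45, 44, 54, 55, 53, 54, 54, 52, 53, 52, 51, 51, 50, 48, 50, 66, 78, 59, 60, 64, 65, 67, 71, 70, 60, 89, 36, 41, 41, 42, 43, 42, 41, 39, 42, 45, 45, 43, 42, 44, 42, 58, 17, 1, 2, 3, 3, 3, 3] [[0.664, -0.0468], [0.5019, -0.0471]]
175 [207, 210, 185, 133, 155, 206, 186, 97, 68, 70, 71, 70, 66, 112] [[0.6284, -0.1312], [0.6286, -0.1696]]
200 [210, 210, 211, 216, 150, 117, 198, 219, 124, 66, 68, 70, 69, 69] [[0.5541, -0.1307], [0.5543, -0.1688]]
210 [212, 210, 211, 214, 172, 127, 157, 208, 190, 103, 63, 67, 68, 67] [[0.5247, -0.1305], [0.5249, -0.1685]]
```

```bash
python3 m3.py 3 >/dev/null; python3 - <<'E'
from fit import *
im=grab('side','side1.png'); np.savez('side1.npz',**im)
I=cv2.cvtColor(im['color'],cv2.COLOR_RGB2BGR)
cv2.imwrite('pics/s1.png',cv2.resize(I[160:280,210:370],None,fx=5,fy=5,interpolation=2))
E
```

```text
(no output)
```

View pics/s1.png

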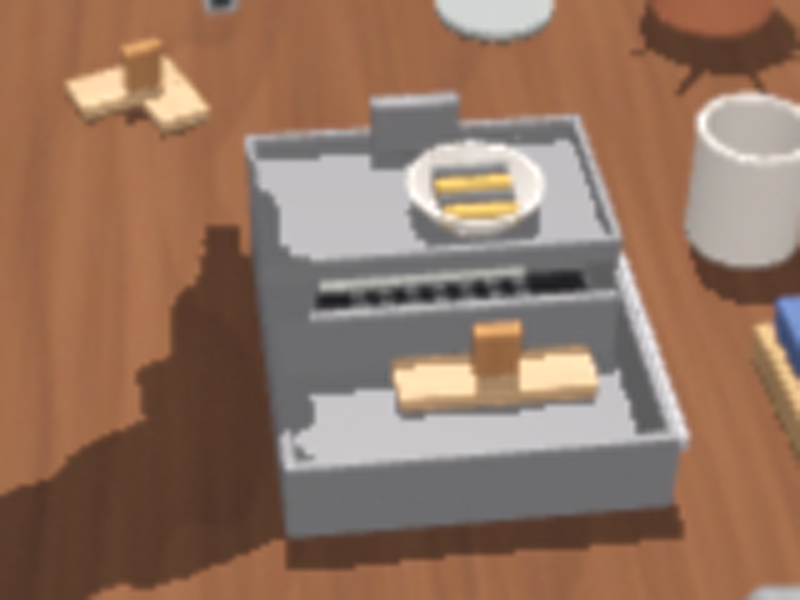

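```bash
python3 - <<'E'
from fit import *
im=dict(np.load('side1.npz'))
def w(z,u,v):
    Pl=plane(im,z).astype(np.float32); u=u/5+210-.4;v=v/5+160-.4
    return (cv2.remap(Pl,np.float32([[u]]),np.float32([[v]]),1)[0,0]*1e3).round(1)
c0=np.array([558,-12.6]);t=np.radians(2.4);R=np.array([[np.cos(t),-np.sin(t)],[np.sin(t),np.cos(t)]])
for n,z,u,v in [('nearR outer',.056,687,437),('nearL outer',.056,284,468),('nearR bottom',0,675,503),('nearL bottom',0,290,537),('divider L',.05,311,318),('divider R',.05,617,293),('bar far-left',.016,393,361),('bar near-left',.016,398,402),('bar near-right',.016,597,390),('bar far right',.016,592,348)]:
    p=w(z,u,v); print(n,p,'tray',((p-c0)@R).round(1))
E
```

```text
nearR outer [ 677.8 -146.6] tray [ 114.1 -138.9]
nearL outer [ 442.5 -156.6] tray [-121.4 -139. ]
nearR bottom [ 677.  -145.4] tray [ 113.3 -137.7]
nearL bottom [ 444.9 -157.9] tray [-119.1 -140.4]
divider L [464.9 -18.8] tray [-93.3  -2.3]
divider R [661.   -6.7] tray [103.2   1.6]
bar far-left [516.5 -24.5] tray [-42.  -10.2]
bar near-left [516.4 -62.9] tray [-43.7 -48.5]
bar near-right [642.1 -60. ] tray [ 82.  -50.9]
bar far right [645.4 -20.2] tray [ 87.  -11.3]
```

```bash
python3 - <<'E'
from fit import *
t=np.radians(2.4);R=np.array([[np.cos(t),-np.sin(t)],[np.sin(t),np.cos(t)]]);c0=np.array([558,-12.6])
for n in ('side1','top3'):
    im=dict(np.load(n+'.npz')); P=cloud(im)*1e3; c=im['color'].astype(int)
    q=P.copy(); q[...,:2]=(P[...,:2]-c0)@R
    inb=(abs(q[...,0])<105)&(q[...,1]>-134)&(q[...,1]<0)
    wood=((c[...,0]-c[...,2])>30)&inb&(q[...,2]>9)&(q[...,2]<22)
    print(n,'wood',wood.sum(),np.percentile(q[wood],[2,50,98],axis=0).round(1).tolist())
    ob=((c[...,0]-c[...,2])>50)&inb&(q[...,2]>35); print('bar',ob.sum(),np.percentile(q[ob],[5,50,95],axis=0).round(1).tolist())
    fl=inb&((c[...,0]-c[...,2])<12)&(q[...,2]<14)&(q[...,1]>-125)&(q[...,1]<-60); print('floor z',np.median(q[fl][:,2]), np.percentile(q[fl][:,0],[0.5,99.5]))
    dv=(abs(q[...,0])<80)&(abs(q[...,1])<9)&(q[...,2]>44)&(q[...,2]<56); print('div',dv.sum(),np.percentile(q[dv],[5,50,95],axis=0).round(1).tolist())
    wl=(abs(q[...,0])<100)&(abs(q[...,1]+138)<9)&(q[...,2]>50)&(q[...,2]<62); print('wall',wl.sum(),np.percentile(q[wl],[5,50,95],axis=0).round(1).tolist())
E
```

```text
side1 wood 350 [[-40.5, -47.2, 9.7], [19.4, -32.0, 15.2], [81.5, -6.4, 20.5]]
bar 56 [[7.9, -33.1, 36.7], [20.9, -30.3, 47.8], [33.0, -21.8, 52.9]]
floor z 3.7363382940579637 [-102.72918113  104.40807959]
div 123 [[-73.9, -3.9, 44.9], [-1.0, -0.2, 48.5], [70.4, 4.4, 51.4]]
wall 188 [[-91.2, -141.3, 50.5], [-0.6, -138.2, 54.6], [87.8, -133.6, 58.2]]
top3 wood 474 [[-36.2, -44.8, 10.2], [21.5, -25.6, 15.5], [85.8, -7.2, 20.4]]
bar 45 [[10.4, -31.5, 46.2], [22.4, -25.5, 51.2], [36.7, -19.8, 55.5]]
floor z 3.4486634981408146 [-104.16714767  103.15709538]
div 107 [[-71.1, -1.5, 45.3], [0.1, 1.2, 49.7], [71.2, 3.8, 53.9]]
wall 154 [[-91.6, -139.8, 51.1], [-3.5, -136.7, 55.6], [86.7, -133.9, 58.4]]
```

```bash
python3 - <<'E'
from fit import *
im=dict(np.load('side1.npz')); u,v=int(210+140/5),int(160+95/5)
print(fit(im,'corner',(u,v),.012,26))
E
```

```text
(array([ 0.35529651,  0.30243782, -2.78594705]), np.float64(0.20992365716924782), array([0.35351935, 0.30291458, 0.04705534]))
```

Call:
step_arm --pt "60 -1.5 2.9 0 0 0 5.4" --pt "60 -1.5 2.9 -2 0 0 5.4" --pt "60 -1.5 2.9 -2 0 0 5.4" --pt "60 -1.3 2.9 -2 0 0 5.2" --pt "60 0 0 0 0 0 0" --pt "60 0 0 0 0 0 0"

```text
time_s: 12.8
tool_pos: [0.3594, 0.3056, 0.2779]
eef_rot: [[-0.915, -0.403, 0.0], [-0.403, 0.915, -0.0], [-0.0, -0.0, -1.0]]
wrist_force: [0.5, -0.1, 1.2]
width: 0.604
finger_force: 0.0
```

Call:
step_arm --pt "60 -0.1 0.2 -4 0 0 0.3" --pt "60 0 0 -4.4 0 0 0" --pt "60 0 0 0 0 0 0" --pt "0 0 0 0 0 0 0" --pt "0 0 0 0 0 0 0" --pt "0 0 0 0 0 0 0" --pt "0 0 0 0 0 0 0" --pt "0 0 0 0 0 0 0" --pt "0 0 0 0 0 0 0"

```text
time_s: 13.92
tool_pos: [0.3589, 0.3091, 0.1958]
eef_rot: [[-0.912, -0.409, 0.004], [-0.409, 0.912, 0.002], [-0.004, 0.001, -1.0]]
wrist_force: [-0.3, -1.9, 7.4]
width: 0.124
finger_force: 59.5
```

Call:
step_arm --pt "0 0 0 3 0 0 0" --pt "0 0 0 5 0 0 0" --pt "0 0 0 4 0 0 -10" --pt "0 1 -4 0 0 0 -10" --pt "0 1 -4 0 0 0 -10" --pt "0 1 -4 0 0 0 -10" --pt "0 1 -4 0 0 0 -10" --pt "0 1 -4 0 0 0 -10" --pt "0 1 -3 0 0 0 -10" --pt "0 1 -3 0 0 0 -10"

```text
time_s: 15.18
tool_pos: [0.4282, 0.0473, 0.3146]
eef_rot: [[-0.557, 0.831, 0.002], [0.831, 0.557, 0.0], [-0.001, 0.001, -1.0]]
wrist_force: [0.0, -0.7, -1.0]
width: 0.124
finger_force: 58.6
```

Call:
step_arm --pt "0 1 -3 0 0 0 -10" --pt "0 1 -3 0 0 0 -10" --pt "0 1 -3 0 0 0 -10" --pt "0 1 -3 0 0 0 -10" --pt "0 1 0 0 0 0 -10" --pt "0 1 0 0 0 0 -10" --pt "0 0.5 0 0 0 0 -10" --pt "0 0 0 0 0 0 -10" --pt "0 0 0 0 0 0 -10" --pt "0 0 0 0 0 0 -10"

```text
time_s: 16.42
tool_pos: [0.4931, -0.0715, 0.3144]
eef_rot: [[0.915, 0.404, 0.001], [0.404, -0.915, -0.0], [0.001, 0.001, -1.0]]
wrist_force: [-0.1, 0.5, 0.1]
width: 0.127
finger_force: 58.6
```

Call:
step_arm --pt "0 0 0 0 0 0 -10" --pt "0 0 0 0 0 0 -10" --pt "0 0 0 0 0 0 0" --pt "0 0 0 0 0 0 0" --pt "0 0 0 0 0 0 0"

```text
time_s: 17.05
tool_pos: [0.493, -0.0715, 0.3137]
eef_rot: [[0.997, 0.074, 0.0], [0.074, -0.997, -0.0], [0.0, 0.0, -1.0]]
wrist_force: [-0.7, 0.5, -0.3]
width: 0.126
finger_force: 58.6
```

Call:
step_arm --pt "0 -0.3 -0.1 -4 0 0 -1.8" --pt "0 0 0 -4 0 0 0" --pt "0 0 0 -2 0 0 0" --pt "0 0 0 0 0 0 0" --pt "0 0 0 -0.7 0 0 0" --pt "0 0 0 -0.7 0 0 0" --pt "0 0 0 0 0 0 0"

```text
time_s: 17.92
tool_pos: [0.4903, -0.0726, 0.1999]
eef_rot: [[0.999, 0.041, 0.001], [0.041, -0.999, -0.0], [0.001, 0.0, -1.0]]
wrist_force: [0.4, -0.3, -1.3]
width: 0.126
finger_force: 58.7
```

Call:
step_arm --pt "20 0 0 0 0 0 0" --pt "20 0 0 0 0 0 0" --pt "20 0 0 2 0 0 0" --pt "30 0 0 5 0 0 0" --pt "60 0 0 4 0 0 9.5" --pt "60 0.7 -3 0 0 0 9.5" --pt "60 0.7 -3 0 0 0 9.5" --pt "60 0.7 -3 0 0 0 9.5" --pt "60 0.7 -3 0 0 0 9.5" --pt "60 0.7 -3 0 0 0 9.5"

```text
time_s: 19.18
tool_pos: [0.5251, -0.2235, 0.3096]
eef_rot: [[0.505, 0.863, 0.0], [0.863, -0.505, 0.0], [0.0, 0.0, -1.0]]
wrist_force: [0.3, 0.2, 0.7]
width: 0.6
finger_force: 0.0
```

Call:
step_arm --pt "60 0.8 -3 0 0 0 9.5" --pt "60 0.8 -3.3 0 0 0 9.5" --pt "60 0 0 -2 0 0 9.5" --pt "60 0 0 -2 0 0 9" --pt "60 0 0 0 0 0 0" --pt "60 0 0 0 0 0 0"

```text
time_s: 19.92
tool_pos: [0.5411, -0.2855, 0.2703]
eef_rot: [[-0.117, 0.993, 0.0], [0.993, 0.117, -0.0], [-0.0, 0.0, -1.0]]
wrist_force: [-0.3, 0.4, 0.3]
width: 0.6
finger_force: 0.0
```

```bash
python3 m3.py 4 short,424,206; python3 - <<'E'
from fit import *
im=grab('side'); np.savez('side4.npz',**im)
print(fit(im,'hook',(300,300),.012,45))
I=cv2.cvtColor(im['color'],cv2.COLOR_RGB2BGR)
T=cv2.cvtColor(dict(np.load('top4.npz'))['color'],cv2.COLOR_RGB2BGR)
cv2.imwrite('pics/c4b.png',np.hstack([cv2.resize(I[180:380,200:360],None,fx=2.5,fy=2.5),cv2.resize(T[140:290,225:345],None,fx=3.3333,fy=3.3333)]))
E
```

```text
short [ 593.5 -429.5] -93.1 0.001 bar None
[ 0.54128438 -0.28552758  0.27064903]
(array([ 0.53745723, -0.28627823,  1.68256628]), np.float64(0.1832120452257133), array([ 0.53333729, -0.28771077,  0.04626549]))
```

View pics/c4b.png

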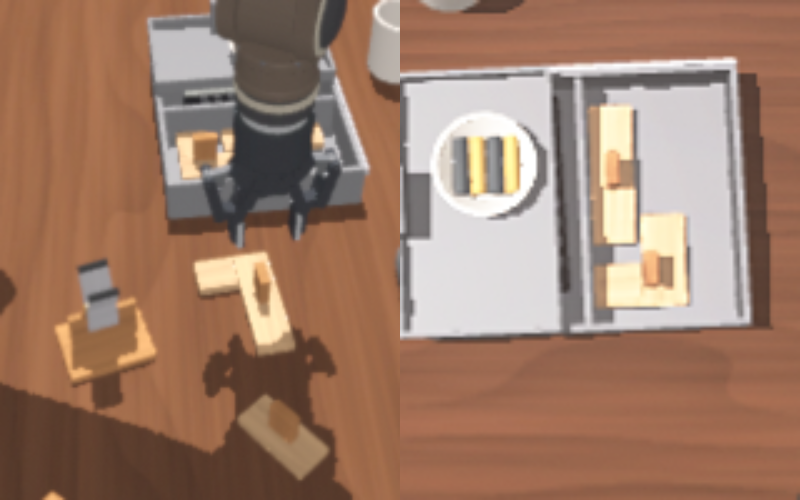

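Both panels look right. The long bar and corner are seated with clear gaps (right panel, 612,175 and 650,262), and the gripper is centred over the hook piece.

Call:
step_arm --pt "60 0.1 -0.1 -4 0 0 0.2" --pt "60 0 0 -3.5 0 0 0" --pt "60 0 0 0 0 0 0" --pt "0 0 0 0 0 0 0" --pt "0 0 0 0 0 0 0" --pt "0 0 0 0 0 0 0" --pt "0 0 0 0 0 0 0" --pt "0 0 0 0 0 0 0" --pt "0 0 0 0 0 0 0"

```text
time_s: 21.15
tool_pos: [0.5428, -0.2869, 0.1968]
eef_rot: [[-0.123, 0.992, 0.003], [0.992, 0.123, -0.002], [-0.002, 0.003, -1.0]]
wrist_force: [0.5, -0.3, 5.6]
width: 0.127
finger_force: 60.6
```

Call:
step_arm --pt "0 0 0 3 0 0 0" --pt "0 0 0 4 0 0 0" --pt "0 0 0 4 0 0 -9.5" --pt "0 0.2 2 0 0 0 -9.5" --pt "0 0.3 2 0 0 0 -9.5" --pt "0 0.3 2 0 0 0 -9.5" --pt "0 0.3 2 0 0 0 -9.5" --pt "0 0.3 2 0 0 0 -9.5" --pt "0 0.2 2 0 0 0 -9.5" --pt "0 0 2 0 0 0 -9.5"

```text
time_s: 22.4
tool_pos: [0.5581, -0.1458, 0.3051]
eef_rot: [[0.935, 0.354, 0.001], [0.354, -0.935, -0.0], [0.001, 0.0, -1.0]]
wrist_force: [-0.1, -1.2, 0.7]
width: 0.125
finger_force: 59.6
```

Call:
step_arm --pt "0 0.1 2.1 0 0 0 -9.5" --pt "0 0 0 0 0 0 -9" --pt "0 0 0 0 0 0 0" --pt "0 0 0 0 0 0 0" --pt "0 0 0 0 0 0 0"

```text
time_s: 23.02
tool_pos: [0.559, -0.1258, 0.3047]
eef_rot: [[0.999, 0.046, 0.0], [0.046, -0.999, -0.0], [0.0, 0.0, -1.0]]
wrist_force: [0.5, -0.8, -0.2]
width: 0.128
finger_force: 59.6
```

Call:
step_arm --pt "0 0.1 0.1 -4 0 0 -0.2" --pt "0 0 0 -4 0 0 0" --pt "0 0 0 -0.8 0 0 0" --pt "0 0 0 0 0 0 0" --pt "0 0 0 -0.7 0 0 0" --pt "0 0 0 0 0 0 0"

```text
time_s: 23.78
tool_pos: [0.5603, -0.1246, 0.2103]
eef_rot: [[0.999, 0.041, 0.001], [0.041, -0.999, -0.0], [0.001, 0.0, -1.0]]
wrist_force: [0.3, -0.0, -0.1]
width: 0.129
finger_force: 59.5
```

Call:
step_arm --pt "0 0 0 -0.5 0 0 0" --pt "0 0 0 -0.3 0 0 0" --pt "0 0 0 0 0 0 0"

```text
time_s: 24.15
tool_pos: [0.5599, -0.1245, 0.2012]
eef_rot: [[0.999, 0.041, -0.001], [0.041, -0.999, 0.0], [-0.001, -0.0, -1.0]]
wrist_force: [-0.1, -0.2, -0.8]
width: 0.126
finger_force: 59.5
```

Call:
step_arm --pt "18 0 0 0 0 0 0" --pt "18 0 0 0 0 0 0" --pt "18 0 0 2 0 0 0" --pt "18 0 0 5 0 0 0" --pt "60 0 0 3 0 0 9.7" --pt "60 0 -3.5 0 0 0 9.7" --pt "60 0 -3.5 0 0 0 9.7" --pt "60 -0.3 -3.5 0 0 0 9.7" --pt "60 -0.3 -3.5 0 0 0 9.7" --pt "60 -0.3 -3.5 0 0 0 9.7"

```text
time_s: 25.4
tool_pos: [0.5509, -0.3006, 0.3018]
eef_rot: [[0.487, 0.874, 0.0], [0.874, -0.487, -0.0], [0.0, 0.0, -1.0]]
wrist_force: [0.4, -0.7, -0.1]
width: 0.601
finger_force: 0.0
```

Call:
step_arm --pt "60 -0.3 -3.5 0 0 0 9.7" --pt "60 -0.3 -3.5 0 0 0 9.7" --pt "60 -0.2 -3.5 -1 0 0 9.7" --pt "60 0 -3.5 -1 0 0 9.7" --pt "60 0 -1.3 -1 0 0 9.7" --pt "60 0 0 0 0 0 9.7" --pt "60 0 0 0 0 0 10" --pt "60 0 0 0 0 0 0" --pt "60 0 0 0 0 0 0"

```text
time_s: 26.52
tool_pos: [0.543, -0.4525, 0.2716]
eef_rot: [[-0.624, 0.781, 0.0], [0.781, 0.624, -0.0], [-0.0, 0.0, -1.0]]
wrist_force: [-0.1, 0.5, 0.3]
width: 0.597
finger_force: 0.0
```

```bash
python3 m3.py 5; python3 - <<'E'
from fit import *
im=grab('side'); np.savez('side5.npz',**im)
print(fit(im,'short',(313,355),.012,30))
I=cv2.cvtColor(im['color'],cv2.COLOR_RGB2BGR)
T=cv2.cvtColor(dict(np.load('top5.npz'))['color'],cv2.COLOR_RGB2BGR)
cv2.imwrite('pics/c5b.png',np.hstack([cv2.resize(I[180:420,220:380],None,fx=2.5,fy=2.5),cv2.resize(T[150:246,255:335],None,fx=5,fy=6.25)]))
E
```

```text
[ 0.54305677 -0.45246228  0.27166955]
(array([ 0.53762357, -0.454203  , -0.85003645]), np.float64(0.14370230856839697), array([ 0.53998385, -0.45545612,  0.04625193]))
```

View pics/c5b.png

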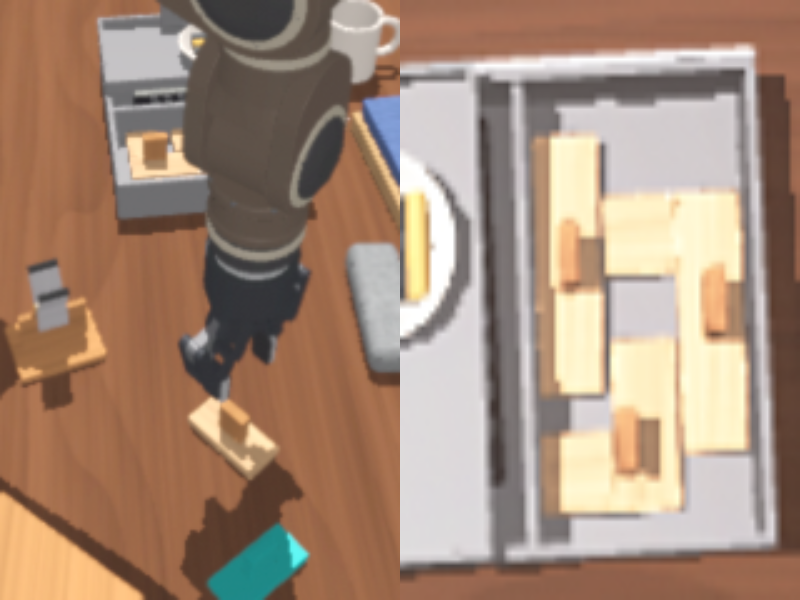

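The right panel shows the hook seated at (715,300) and the free slot for the short bar at the top right (675,145). I'll measure that slot and carry on.

```bash
python3 - <<'E'
from fit import *
im=dict(np.load('top5.npz')); A=plane(im,.016); F=plane(im,.004); c=im['color'].astype(int)
for u in (303,310,316):
    print(u,[(int(c[v,u].mean()),int(c[v,u,0]-c[v,u,2])) for v in range(156,186)])
print('z16 x rows156,185',A[[156,185],310].round(4).tolist(),'floor',F[[156,185],310].round(4).tolist())
print('row172',[(u,int(c[172,u].mean()),int(c[172,u,0]-c[172,u,2])) for u in range(288,330)]); print(A[172,[288,329]].round(4).tolist(),F[172,[288,329]].round(4).tolist())
P=cloud(im); print((P[156:184,310,[0,2]]*1e3).round().astype(int).tolist())
E
```

```text
303 [(115, 76), (126, 73), (212, 29), (250, -2), (203, 1), (170, 3), (82, 8), (88, 9), (90, 8), (95, 8), (131, 6), (213, 4), (208, 4), (206, 4), (207, 5), (206, 4), (206, 5), (206, 5), (206, 6), (208, 5), (207, 6), (208, 4), (208, 5), (208, 3), (214, 20), (227, 60), (232, 56), (233, 54), (231, 55), (227, 62)]
310 [(113, 77), (130, 70), (243, 7), (198, 1), (206, 2), (140, 5), (83, 9), (88, 8), (86, 9), (118, 7), (213, 4), (207, 4), (206, 4), (206, 5), (206, 4), (206, 4), (207, 5), (207, 5), (207, 5), (206, 5), (206, 4), (207, 5), (206, 4), (206, 1), (220, 27), (230, 60), (193, 92), (231, 57), (234, 52), (238, 42)]
316 [(113, 78), (131, 65), (255, 0), (219, 3), (203, 2), (108, 6), (85, 9), (87, 9), (87, 9), (123, 6), (211, 4), (206, 5), (205, 6), (204, 6), (205, 5), (204, 6), (206, 5), (206, 6), (205, 5), (207, 4), (206, 4), (206, 5), (206, 4), (202, 5), (208, 50), (241, 38), (236, 48), (236, 48), (235, 50), (234, 51)]
z16 x rows156,185 [[0.6955, -0.1049], [0.6055, -0.1045]] floor [[0.6985, -0.1058], [0.6076, -0.1053]]
row172 [(288, 243, 34), (289, 242, 36), (290, 239, 43), (291, 237, 
[... 248 characters left out ...]
(308, 206, 4), (309, 206, 5), (310, 207, 5), (311, 206, 4), (312, 206, 5), (313, 206, 5), (314, 206, 5), (315, 206, 4), (316, 206, 5), (317, 204, 6), (318, 205, 5), (319, 204, 5), (320, 205, 4), (321, 208, 4), (322, 172, 4), (323, 128, 6), (324, 157, 4), (325, 206, 3), (326, 154, 18), (327, 83, 33), (328, 69, 40), (329, 71, 40)]
[[0.6453, -0.0377], [0.646, -0.1625]] [[0.6478, -0.0379], [0.6485, -0.1639]]
[[700, 0], [696, 0], [681, 51], [678, 51], [673, 57], [671, 54], [671, 38], [670, 30], [671, 14], [671, 2], [667, 4], [663, 7], [660, 6], [657, 5], [654, 4], [651, 5], [647, 7], [646, -2], [642, 3], [639, 5], [636, 3], [633, 3], [630, 2], [626, 4], [624, -1], [618, 17], [615, 13], [612, 15]]
```

Call:
step_arm --pt "60 0 0 -4 0 0 0.6" --pt "60 0 0 -3.7 0 0 0" --pt "60 0 0 0 0 0 0" --pt "0 0 0 0 0 0 0" --pt "0 0 0 0 0 0 0" --pt "0 0 0 0 0 0 0" --pt "0 0 0 0 0 0 0" --pt "0 0 0 0 0 0 0" --pt "0 0 0 0 0 0 0"

```text
time_s: 27.75
tool_pos: [0.5436, -0.453, 0.197]
eef_rot: [[-0.634, 0.773, 0.003], [0.773, 0.634, -0.003], [-0.004, 0.001, -1.0]]
wrist_force: [-0.1, 0.2, 6.5]
width: 0.126
finger_force: 60.2
```

The long bar leaves only about 85 mm for the 83 mm short bar, which is too tight. I'll put the short bar back down, nudge the long bar toward the divider, then return.

Call:
step_arm --pt "60 0 0 0 0 0 0" --pt "60 0 0 0 0 0 0" --pt "60 0 0 4 0 0 0" --pt "60 0 0 6 0 0 0" --pt "60 0 3.6 0 0 0 4" --pt "60 0 3.6 0 0 0 4" --pt "60 0 3.6 0 0 0 4" --pt "60 0 3.6 0 0 0 4" --pt "60 0 3.6 0 0 0 4" --pt "60 0 3.6 0 0 0 4"

```text
time_s: 29.0
tool_pos: [0.5428, -0.2353, 0.2944]
eef_rot: [[-0.895, 0.446, -0.0], [0.446, 0.895, 0.0], [0.0, 0.0, -1.0]]
wrist_force: [-0.1, 0.2, -0.0]
width: 0.599
finger_force: 0.0
```

Call:
step_arm --pt "20 0 3.6 0 0 0 6" --pt "20 0.5 3.6 0 0 0 7" --pt "20 0.5 3.6 0 0 0 6" --pt "20 1 3.6 0 0 0 5" --pt "20 1 3.6 0 0 0 3" --pt "20 1 1.9 0 0 0 1" --pt "20 0 0 0 0 0 0" --pt "20 0 0 0 0 0 0" --pt "20 0 0 0 0 0 0"

```text
time_s: 30.12
tool_pos: [0.5828, -0.0385, 0.2945]
eef_rot: [[-1.0, -0.022, -0.0], [-0.022, 1.0, -0.0], [0.0, -0.0, -1.0]]
wrist_force: [1.1, -0.0, -0.6]
width: 0.197
finger_force: 0.0
```

```bash
python3 - <<'E'
from fit import *
s=r.sense(); print(s['tool_pos'],s['eef_rot'][:,1],s['width'])
im=dict(np.load('top5.npz')); P=cloud(im); c=im['color'].astype(int)
m=(P[...,2]>.043)&(P[...,2]<.06)&((c[...,0]-c[...,2])>60); m[:, :282]=0; m[:,296:]=0; m[:180]=0;m[205:]=0
q=P[m]*1e3; print(len(q),q.mean(0),q.min(0),q.max(0))
A=plane(im,.016)
for v in (176,190,196,204,212): print(v,A[v,280].round(4).tolist(),A[v,297].round(4).tolist(),[(int(c[v,u,0]-c[v,u,2])) for u in range(280,298)])
E
```

```text
[ 0.58279939 -0.03851885  0.29450105] [-2.21677196e-02  9.99754239e-01 -2.30757129e-04] 0.19658639324800747
44 [582.69296547 -37.28189101  50.4042837 ] [569.11036581 -43.27995365  43.78891359] [596.55155473 -31.36913097  56.27818364]
176 [0.6328, -0.0135] [0.633, -0.0651] [0, 39, 65, 69, 69, 59, 39, 48, 46, 49, 56, 55, 55, 50, 81, 3, 4, 4]
190 [0.5898, -0.0137] [0.59, -0.0651] [5, 7, 58, 72, 69, 59, 84, 114, 116, 118, 99, 66, 66, 67, 56, 35, 69, 42]
196 [0.5714, -0.0138] [0.5716, -0.0651] [5, 3, 60, 74, 69, 69, 92, 97, 77, 76, 93, 91, 90, 91, 91, 52, 5, 5]
204 [0.5471, -0.0139] [0.5473, -0.0651] [2, 1, 40, 70, 70, 69, 61, 40, 54, 53, 44, 43, 54, 54, 41, 84, 6, 52]
212 [0.5228, -0.014] [0.5231, -0.0651] [5, 4, 16, 63, 74, 65, 65, 87, 59, 56, 55, 61, 65, 68, 67, 84, 12, 77]
```

Call:
step_arm --pt "22 0.1 0.05 -4 0 0 1.1" --pt "22 0 0 -3 0 0 0" --pt "22 0 0 0 0 0 0" --pt "22 0 0 -0.6 0 0 0" --pt "22 0 0 -0.5 0 0 0" --pt "22 0 0 0 0 0 0" --pt "0 0 0 0 0 0 0" --pt "0 0 0 0 0 0 0" --pt "0 0 0 0 0 0 0" --pt "0 0 0 0 0 0 0"

```text
time_s: 31.38
tool_pos: [0.5842, -0.0371, 0.2141]
eef_rot: [[-0.999, -0.043, 0.001], [-0.043, 0.999, -0.0], [-0.001, -0.0, -1.0]]
wrist_force: [-1.2, -0.7, 5.1]
width: 0.119
finger_force: 61.5
```

Call:
step_arm --pt "0 0 0 0.1 0 0 0" --pt "0 0 0.2 0 0 0 0" --pt "0 0 0 0 0 0 0" --pt "0 0 0 -0.2 0 0 0" --pt "0 0 0 0 0 0 0" --pt "20 0 0 0 0 0 0" --pt "20 0 0 0 0 0 0" --pt "20 0 0 2 0 0 0" --pt "20 0 0 5 0 0 0" --pt "60 -1 -3.5 1 0 0 -4"

```text
time_s: 32.62
tool_pos: [0.5753, -0.069, 0.2955]
eef_rot: [[-1.0, 0.025, 0.005], [0.025, 1.0, 0.0], [-0.005, 0.0, -1.0]]
wrist_force: [-0.2, -0.6, -0.2]
width: 0.402
finger_force: 0.0
```

Call:
step_arm --pt "60 -1 -3.6 0 0 0 -7" --pt "60 -1 -3.6 0 0 0 -7" --pt "60 -0.5 -3.6 0 0 0 -7" --pt "60 -0.5 -3.6 0 0 0 -7" --pt "60 0 -3.6 0 0 0 -6" --pt "60 0 -3.6 0 0 0 -4" --pt "60 0 -3.6 0 0 0 -4" --pt "60 0 -3.6 0 0 0 -4" --pt "60 0 -3.6 0 0 0 -4" --pt "60 0 -3.6 0 0 0 -4"

```text
time_s: 33.88
tool_pos: [0.544, -0.4311, 0.2918]
eef_rot: [[-0.564, 0.826, -0.0], [0.826, 0.564, 0.001], [0.001, 0.0, -1.0]]
wrist_force: [-0.1, -0.2, 0.0]
width: 0.598
finger_force: 0.0
```

Call:
step_arm --pt "60 0 -2 0 0 0 -2" --pt "60 0 0 0 0 0 0" --pt "60 0 0 0 0 0 0"

```text
time_s: 34.25
tool_pos: [0.544, -0.4494, 0.292]
eef_rot: [[-0.537, 0.843, -0.001], [0.843, 0.537, 0.001], [0.001, 0.0, -1.0]]
wrist_force: [-1.0, 0.3, -0.2]
width: 0.598
finger_force: 0.0
```

```bash
python3 m3.py 6; python3 - <<'E'
from fit import *
im=dict(np.load('top6.npz')); c=im['color'].astype(int); A=plane(im,.016)
for v in (176,212): print(v,[(int(c[v,u,0]-c[v,u,2])) for u in range(280,298)])
print(r.sense()['eef_rot'][:,1])
E
```

```text
[ 0.54414274 -0.44911888  0.29231732]
176 [15, 61, 71, 70, 71, 66, 44, 45, 47, 54, 56, 55, 48, 84, 7, 3, 4, 5]
212 [4, 6, 55, 73, 69, 68, 68, 86, 61, 62, 59, 61, 63, 66, 86, 46, -2, 54]
[8.43079299e-01 5.37789261e-01 8.18993673e-05]
```

Call:
step_arm --pt "60 0 -0.4 -4 0 0 6.8" --pt "60 0 0 -3 0 0 0" --pt "60 0 0 -2.5 0 0 0" --pt "60 0 0 0 0 0 0" --pt "0 0 0 0 0 0 0" --pt "0 0 0 0 0 0 0" --pt "0 0 0 0 0 0 0" --pt "0 0 0 0 0 0 0" --pt "0 0 0 0 0 0 0" --pt "0 0 0 0 0 0 0"

```text
time_s: 35.55
tool_pos: [0.5445, -0.4543, 0.1996]
eef_rot: [[-0.633, 0.774, 0.003], [0.774, 0.633, -0.002], [-0.003, 0.001, -1.0]]
wrist_force: [0.2, 0.9, 5.9]
width: 0.124
finger_force: 61.3
```

Call:
step_arm --pt "0 0 0 3 0 0 0" --pt "0 0 0 4 0 0 0" --pt "0 0 0 4 0 0 0" --pt "0 1 3.5 0 0 0 -4" --pt "0 1 3.6 0 0 0 -4" --pt "0 1 3.6 0 0 0 -4" --pt "0 1 3.6 0 0 0 -4" --pt "0 1 3.6 0 0 0 -4" --pt "0 1 3.6 0 0 0 -4" --pt "0 1 3.5 0 0 0 -4"

```text
time_s: 36.8
tool_pos: [0.6142, -0.2029, 0.3079]
eef_rot: [[-0.193, 0.981, 0.0], [0.981, 0.193, -0.0], [-0.0, 0.0, -1.0]]
wrist_force: [0.5, 0.6, -0.5]
width: 0.124
finger_force: 60.3
```

Call:
step_arm --pt "0 1 3.5 0 0 0 -4" --pt "0 1 3.5 0 0 0 -4" --pt "0 1.3 3.5 0 0 0 -0.9" --pt "0 0 0 0 0 0 0" --pt "0 0 0 0 0 0 0" --pt "0 0 0 0 0 0 0"

```text
time_s: 37.55
tool_pos: [0.6467, -0.1, 0.3076]
eef_rot: [[-0.04, 0.999, -0.0], [0.999, 0.04, -0.0], [-0.0, -0.0, -1.0]]
wrist_force: [0.4, 0.1, -0.6]
width: 0.125
finger_force: 60.3
```

Call:
step_arm --pt "0 0 0.05 -4 0 0 0.1" --pt "0 0 0 -4 0 0 0" --pt "0 0 0 0 0 0 0" --pt "0 0 0 -0.7 0 0 0" --pt "0 0 0 -0.3 0 0 0" --pt "0 0 0 -0.3 0 0 0" --pt "0 0 0 0 0 0 0"

```text
time_s: 38.42
tool_pos: [0.6471, -0.0985, 0.2149]
eef_rot: [[-0.043, 0.999, 0.001], [0.999, 0.043, -0.0], [-0.0, 0.001, -1.0]]
wrist_force: [0.5, 0.6, -0.2]
width: 0.126
finger_force: 60.3
```

Call:
step_arm --pt "0 0 -0.1 0 0 0 0" --pt "0 0 0 0 0 0 0" --pt "0 0 0 -0.4 0 0 0" --pt "0 0 0 -0.4 0 0 0" --pt "0 0 0 0 0 0 0"

```text
time_s: 39.05
tool_pos: [0.6468, -0.0995, 0.2058]
eef_rot: [[-0.043, 0.999, -0.001], [0.999, 0.043, 0.0], [0.0, -0.001, -1.0]]
wrist_force: [-0.7, 0.1, -0.5]
width: 0.124
finger_force: 60.3
```

Below the neighbour's plate top (16 mm) with no contact force. Finishing the descent and releasing.

Call:
step_arm --pt "0 0 0 -0.25 0 0 0" --pt "0 0 0 0 0 0 0" --pt "20 0 0 0 0 0 0" --pt "20 0 0 0 0 0 0" --pt "20 0 0 2 0 0 0" --pt "20 0 0 5 0 0 0" --pt "60 0 0 4 0 0 9" --pt "60 -3 5 2 0 0 9" --pt "60 -4 5 0 0 0 9" --pt "60 -4 5 0 0 0 9"

```text
time_s: 40.3
tool_pos: [0.5381, 0.0493, 0.3348]
eef_rot: [[-0.626, 0.78, 0.003], [0.78, 0.626, 0.001], [-0.001, 0.002, -1.0]]
wrist_force: [0.2, 1.6, -0.0]
width: 0.601
finger_force: 0.0
```

Call:
step_arm --pt "60 -3 5 0 0 0 9" --pt "60 -3 5 0 0 0 9" --pt "60 -3 5 0 0 0 9" --pt "60 0 5 0 0 0 9" --pt "60 0 0 0 0 0 9" --pt "60 0 0 0 0 0 9" --pt "60 0 0 0 0 0 0"

```text
time_s: 41.18
tool_pos: [0.449, 0.2484, 0.3344]
eef_rot: [[-0.999, -0.042, 0.001], [-0.042, 0.999, 0.001], [-0.001, 0.001, -1.0]]
wrist_force: [0.3, 0.6, -0.2]
width: 0.599
finger_force: 0.0
```

```bash
python3 m3.py 7; python3 - <<'E'
from fit import *
im=grab('side'); np.savez('side7.npz',**im)
I=cv2.cvtColor(im['color'],cv2.COLOR_RGB2BGR)
T=cv2.cvtColor(dict(np.load('top7.npz'))['color'],cv2.COLOR_RGB2BGR)
cv2.imwrite('pics/c7b.png',np.hstack([cv2.resize(I[180:280,250:350],None,fx=4,fy=4,interpolation=2),cv2.resize(T[152:244,255:335],None,fx=5,fy=4.348,interpolation=2)]))
t=np.radians(2.4);R=np.array([[np.cos(t),-np.sin(t)],[np.sin(t),np.cos(t)]]);c0=np.array([558,-12.3-0])
im=dict(np.load('top7.npz'));P=cloud(im)*1e3;c=im['color'].astype(int)
q=P.copy();q[...,:2]=(P[...,:2]-c0)@R-np.array([0,-69])
m=(abs(q[...,0])<112)&(abs(q[...,1])<68)&(q[...,2]>8)&(q[...,2]<26)&((c[...,0]-c[...,2])>28)
for n,(x,y) in dict(long=(25,45),hook=(0,-43),corner=(-75,-5),short=(88,-20)).items():
    k=m&(abs(q[...,0]-x)<18)&(abs(q[...,1]-y)<17); A=np.c_[q[k][:,:2],np.ones(k.sum())]; s=np.linalg.lstsq(A,q[k][:,2],rcond=None)[0]; print(n,k.sum(),'z',np.median(q[k][:,2]).round(1),'slope',s[:2].round(3))
print(r.sense()['tool_pos'],r.sense()['eef_rot'][:,1])
E
```

```text
[0.449026   0.2482343  0.33435232]
long 81 z 15.8 slope [-0.018  0.01 ]
hook 84 z 15.6 slope [-0.033 -0.005]
corner 116 z 16.1 slope [-0.002  0.072]
short 64 z 15.9 slope [0.    0.042]
[0.44902968 0.24808381 0.33432204] [-4.00805824e-02  9.99196345e-01  4.59242671e-04]
```

View pics/c7b.png

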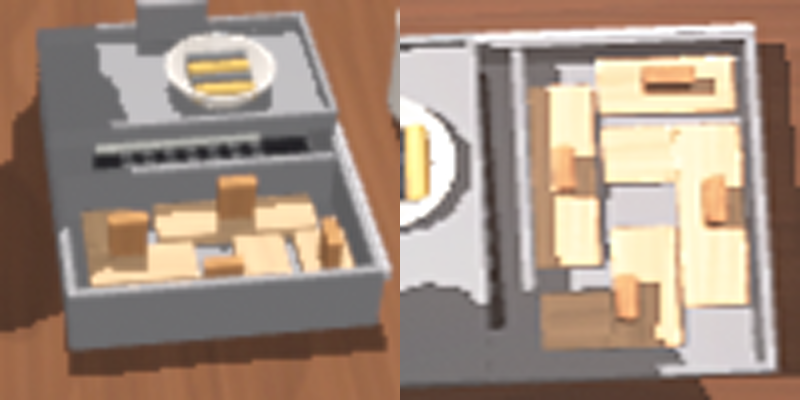

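All four pieces lie flat at plate top 16 mm and the bay is packed with gaps. Now I'll close the tier.

Call:
step_arm --pt "60 3.3 -3.4 0 0 0 0" --pt "60 3.3 -3.4 0 0 0 0" --pt "60 3.3 -3.4 0 0 0 0" --pt "60 0 0 -2 0 0 0" --pt "60 0 0 -3 0 0 0" --pt "60 0 0 -3 0 0 0" --pt "60 0 0 0 0 0 0"

```text
time_s: 42.15
tool_pos: [0.5471, 0.1455, 0.252]
eef_rot: [[-0.999, -0.041, -0.004], [-0.041, 0.999, -0.001], [0.004, -0.001, -1.0]]
wrist_force: [0.2, -0.0, -0.1]
width: 0.597
finger_force: 0.0
```

Call:
step_arm --pt "0 0 0 0 0 0 0" --pt "0 0 0 0 0 0 0" --pt "0 0 0 0 0 0 0" --pt "0 0 0 0 0 0 0" --pt "0 0 0 0 0 0 0" --pt "0 0 0 0 0 0 0" --pt "0 0.07 -1.7 0 0 0 0" --pt "0 0.07 -1.7 0 0 0 0" --pt "0 0.07 -1.7 0 0 0 0" --pt "0 0.07 -1.7 0 0 0 0"

```text
time_s: 43.4
tool_pos: [0.5515, 0.0781, 0.2559]
eef_rot: [[-0.999, -0.044, 0.004], [-0.044, 0.999, 0.002], [-0.004, 0.002, -1.0]]
wrist_force: [1.2, 3.4, 4.6]
width: 0.125
finger_force: 60.0
```

Call:
step_arm --pt "0 0.07 -1.7 0 0 0 0" --pt "0 0.07 -1.7 0 0 0 0" --pt "0 0.07 -1.7 0 0 0 0" --pt "0 0.07 -1.7 0 0 0 0" --pt "0 0.07 -1.7 0 0 0 0" --pt "0 0.04 -0.8 0 0 0 0" --pt "0 0 -0.4 0 0 0 0" --pt "0 0 0 0 0 0 0" --pt "0 0 0 0 0 0 0"

```text
time_s: 44.52
tool_pos: [0.5559, -0.0189, 0.2559]
eef_rot: [[-0.999, -0.043, 0.005], [-0.043, 0.999, 0.001], [-0.005, 0.0, -1.0]]
wrist_force: [3.5, 1.1, 4.9]
width: 0.125
finger_force: 60.1
```

Call:
step_arm --pt "0 0 -0.3 0 0 0 0" --pt "0 0 0 0 0 0 0" --pt "0 0 0 0 0 0 0"

```text
time_s: 44.9
tool_pos: [0.5559, -0.0201, 0.2559]
eef_rot: [[-0.999, -0.045, 0.005], [-0.045, 0.999, 0.007], [-0.005, 0.007, -1.0]]
wrist_force: [4.0, 12.6, 5.9]
width: 0.128
finger_force: 60.2
```

The tier is home against its stop. Releasing, then measuring the front wall and clip before picking up the clip.

Call:
step_arm --pt "40 0 0.15 0 0 0 0" --pt "40 0 0 0 0 0 0" --pt "60 0 0 0 0 0 0" --pt "60 0 0 3 0 0 0" --pt "60 0 0 5 0 0 0" --pt "100 -1.5 -4 0 0 0 2" --pt "100 -2 -4 0 0 0 2" --pt "100 -2 -4 0 0 0 2" --pt "100 -2 -4 0 0 0 2" --pt "100 -2 -4 0 0 0 2"

```text
time_s: 46.15
tool_pos: [0.4586, -0.2218, 0.334]
eef_rot: [[-0.976, -0.217, -0.0], [-0.217, 0.976, -0.0], [0.0, -0.0, -1.0]]
wrist_force: [-0.2, 0.6, -0.3]
width: 1.003
finger_force: 0.0
```

Call:
step_arm --pt "100 -2 -4 0 0 0 2" --pt "100 -2 -4 0 0 0 2" --pt "100 -2 -2 0 0 0 0.6" --pt "100 0 0 0 0 0 0" --pt "100 0 0 0 0 0 0"

```text
time_s: 46.78
tool_pos: [0.3997, -0.3203, 0.334]
eef_rot: [[-0.956, -0.293, 0.0], [-0.293, 0.956, 0.0], [-0.0, 0.0, -1.0]]
wrist_force: [0.1, 0.1, -0.1]
width: 1.002
finger_force: 0.0
```

```bash
python3 - <<'E'
from fit import *
T=grab('top','top8.png'); S=grab('side','side8.png'); np.savez('top8.npz',**T); np.savez('side8.npz',**S)
for n,im in (('top',T),('side',S)):
    P=cloud(im)*1e3
    m=(P[...,1]>-5)&(P[...,1]<32)&(P[...,0]>425)&(P[...,0]<456)&(P[...,2]>49)&(P[...,2]<63); q=P[m]; print(n,'rim',len(q),np.percentile(q,[5,50,95],axis=0).round(1).tolist())
    m=(abs(P[...,1]+336)<45)&(abs(P[...,0]-374)<45)&(P[...,2]>92)&(P[...,2]<125); q=P[m]
    print('clip',len(q),q.mean(0).round(1) if len(q) else '',cv2.minAreaRect(q[:,:2].astype(np.float32)) if len(q) else '',np.percentile(q[:,2],98) if len(q) else '')
c=T['color'].astype(int); A=plane(T,.056)
for u in (266,270,274): print(u,c[228:248,u].mean(-1).astype(int).tolist(),A[[228,247],u].round(4).tolist())
s=r.sense(); print(s['tool_pos'],s['eef_rot'][:,1])
I=cv2.cvtColor(S['color'],cv2.COLOR_RGB2BGR); J=cv2.cvtColor(T['color'],cv2.COLOR_RGB2BGR)
cv2.imwrite('pics/c8b.png',np.hstack([cv2.resize(I[180:380,190:350],None,fx=2.5,fy=2.5),cv2.resize(J[150:290,225:337],None,fx=3.571,fy=3.571)]))
E
```

```text
top rim 26 [[439.5, -2.1, 53.2], [441.1, 14.5, 56.3], [442.7, 31.1, 60.1]]
clip 31 [ 364.4 -326.   105.3] ((368.3272399902344, -332.627197265625), (22.343364715576172, 39.555320739746094), 16.030839920043945) 111.90785814005265Traceback (most recent call last):
  File "<stdin>", line 5, in <module>
    return _quantile_unchecked(
        a, q, axis, out, overwrite_input, method, keepdims, weights)
    return _ureduce(a,
                    func=_quantile_ureduce_func,
    ...<5 lines>...
                    overwrite_input=overwrite_input,
                    method=method)
    r = func(a, **kwargs)
    result = _quantile(arr,
                       quantiles=q,
    ...<2 lines>...
                       out=out,
                       weights=wgt)
    slices_having_nans = np.isnan(arr[-1, ...])
                                  ~~~^^^^^^^^^
IndexError: index -1 is out of bounds for axis 0 with size 0
```

Call:
step_arm --pt "100 -2.6 -1.4 0 0 0 0" --pt "100 0 0 0 0 0 0" --pt "100 0 0 -3 0 0 0" --pt "100 0 0 0 0 0 0" --pt "100 0 0 0 0 0 0"

```text
time_s: 47.5
tool_pos: [0.3742, -0.3341, 0.3047]
eef_rot: [[-0.956, -0.294, 0.0], [-0.294, 0.956, -0.0], [-0.0, -0.0, -1.0]]
wrist_force: [-0.5, -0.3, 0.4]
width: 1.001
finger_force: 0.0
```

```bash
python3 - <<'E'
from fit import *
S=grab('side','side9.png'); np.savez('side9.npz',**S)
s=r.sense(); print(s['tool_pos'],s['eef_rot'][:,1])
I=cv2.cvtColor(S['color'],cv2.COLOR_RGB2BGR)
cv2.imwrite('pics/c9.png',cv2.resize(I[180:340,190:350],None,fx=3.7,fy=3.7,interpolation=2))
E
```

```text
[ 0.37427514 -0.33426582  0.30503799] [-2.94134761e-01  9.55763541e-01 -8.92620027e-04]
```

View pics/c9.png

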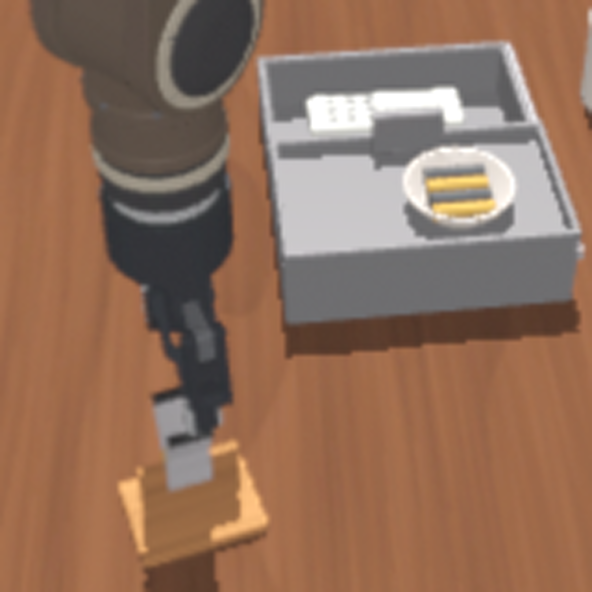

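The tier is home and the gripper straddles the clip along its squeeze axis (183,430). Descending and squeezing.

Call:
step_arm --pt "100 0 0 -2.5 0 0 0" --pt "100 0 0 -2.2 0 0 0" --pt "100 0 0 0 0 0 0" --pt "60 0 0 0 0 0 0" --pt "50 0 0 0 0 0 0" --pt "40 0 0 0 0 0 0" --pt "34 0 0 0 0 0 0" --pt "34 0 0 0 0 0 0" --pt "34 0 0 0 0 0 0"

```text
time_s: 48.68
tool_pos: [0.3739, -0.3345, 0.2586]
eef_rot: [[-0.956, -0.293, 0.002], [-0.293, 0.956, -0.001], [-0.001, -0.002, -1.0]]
wrist_force: [-1.8, 2.0, 7.5]
width: 0.343
finger_force: 14.8
```

Call:
step_arm --pt "28 0 0 0 0 0 0" --pt "28 0 0 0 0 0 0" --pt "28 0 0 1 0 0 0" --pt "28 0 0 1 0 0 0" --pt "28 0 0 2 0 0 0" --pt "28 0 0 3 0 0 0" --pt "28 0 0 2 0 0 0" --pt "28 0 0 0 0 0 0"

```text
time_s: 49.68
tool_pos: [0.374, -0.3348, 0.3489]
eef_rot: [[-0.956, -0.293, 0.003], [-0.293, 0.956, -0.002], [-0.002, -0.003, -1.0]]
wrist_force: [-0.2, -1.1, -0.8]
width: 0.32
finger_force: 59.2
```

```bash
python3 - <<'E'
from fit import *
S=grab('side','side10.png')
s=r.sense(); print(s['tool_pos'],s['eef_rot'][:,1])
I=cv2.cvtColor(S['color'],cv2.COLOR_RGB2BGR)
cv2.imwrite('pics/c10.png',cv2.resize(I[220:340,190:290],None,fx=5,fy=5,interpolation=2))
E
```

```text
[ 0.37375594 -0.33456949  0.34752446] [-0.29339827  0.95598956 -0.00118604]
```

View pics/c10.png

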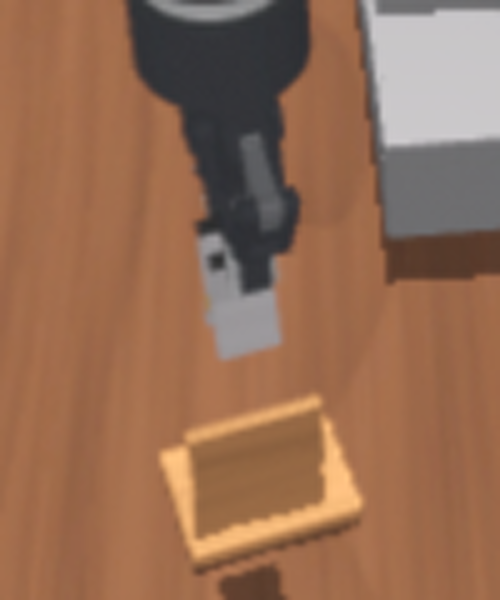

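The clip is squeezed open, upright and clear of the stand (245,300). Now I'll carry it to the front rim.

Call:
step_arm --pt "28 0.5 3.5 0 0 0 7.5" --pt "28 0.5 3.5 0 0 0 7.5" --pt "28 0.5 3.5 0 0 0 7.5" --pt "28 0.5 3.5 0 0 0 7.5" --pt "28 0.8 3.5 0 0 0 7.5" --pt "28 0.8 3.5 0 0 0 7.5" --pt "28 0.8 3.5 0 0 0 7.5" --pt "28 0.8 3.5 0 0 0 7.5" --pt "28 0.8 3.5 0 0 0 7.5" --pt "28 0.8 3.5 0 0 0 7.9"

```text
time_s: 50.98
tool_pos: [0.4414, 0.0167, 0.3458]
eef_rot: [[0.048, -0.999, -0.002], [-0.999, -0.048, -0.0], [0.0, 0.002, -1.0]]
wrist_force: [0.7, 0.2, -0.5]
width: 0.325
finger_force: 59.3
```

Call:
step_arm --pt "28 0 0 0 0 0 0" --pt "28 0 0 0 0 0 0" --pt "28 0 0 0 0 0 0"

```text
time_s: 51.35
tool_pos: [0.4414, 0.0149, 0.3467]
eef_rot: [[0.041, -0.999, -0.001], [-0.999, -0.041, -0.0], [0.0, 0.001, -1.0]]
wrist_force: [0.2, 0.3, 0.0]
width: 0.32
finger_force: 59.3
```

Call:
step_arm --pt "28 0 0 -3 0 0 0" --pt "28 0 0 -3 0 0 0" --pt "28 0 0 -0.8 0 0 0" --pt "28 0 0 -0.7 0 0 0" --pt "28 0 0 -0.7 0 0 0" --pt "28 0 0 0 0 0 0"

```text
time_s: 52.1
tool_pos: [0.4417, 0.0155, 0.2651]
eef_rot: [[0.043, -0.999, 0.0], [-0.999, -0.043, 0.0], [-0.0, -0.0, -1.0]]
wrist_force: [-0.7, 0.5, -0.8]
width: 0.32
finger_force: 59.3
```

```bash
python3 - <<'E'
from fit import *
S=grab('side','side11.png'); T=grab('top','top11.png')
I=cv2.cvtColor(S['color'],cv2.COLOR_RGB2BGR);J=cv2.cvtColor(T['color'],cv2.COLOR_RGB2BGR)
cv2.imwrite('pics/c11.png',np.hstack([cv2.resize(I[160:260,210:310],None,fx=4,fy=4,interpolation=2),cv2.resize(J[170:270,230:330],None,fx=4,fy=4,interpolation=2)]))
E
```

```text
(no output)
```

View pics/c11.png

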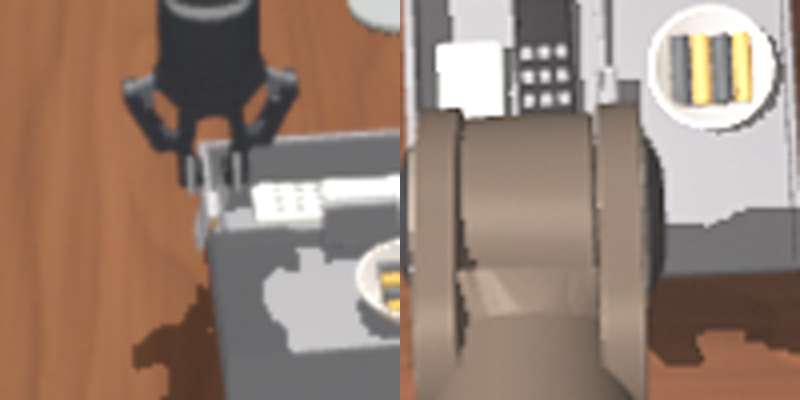

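The jaws straddle the front rim at (207,215) without contact. Lowering to depth and releasing.

Call:
step_arm --pt "28 0 0 -0.6 0 0 0" --pt "28 0 0 -0.4 0 0 0" --pt "28 0 0 0 0 0 0" --pt "36 0 0 0 0 0 0" --pt "45 0 0 0 0 0 0" --pt "60 0 0 0 0 0 0" --pt "90 0 0 0 0 0 0" --pt "100 0 0 0 0 0 0" --pt "100 0 0 0 0 0 0"

```text
time_s: 53.32
tool_pos: [0.4417, 0.0156, 0.2551]
eef_rot: [[0.043, -0.999, 0.0], [-0.999, -0.043, 0.0], [-0.0, -0.0, -1.0]]
wrist_force: [0.6, -0.0, 0.2]
width: 1.0
finger_force: 0.0
```

Call:
step_arm --pt "100 0 0 2 0 0 0" --pt "100 0 0 4 0 0 0" --pt "100 0 0 5 0 0 0" --pt "100 -3 4 2 0 0 0" --pt "100 -3 5 0 0 0 0" --pt "100 -3 5 0 0 0 0" --pt "100 -2 5 0 0 0 0" --pt "100 0 5 0 0 0 0" --pt "100 0 0 0 0 0 0"

```text
time_s: 54.45
tool_pos: [0.3312, 0.2582, 0.3848]
eef_rot: [[0.048, -0.999, -0.0], [-0.999, -0.048, 0.0], [-0.0, 0.0, -1.0]]
wrist_force: [0.1, -0.3, 0.0]
width: 1.0
finger_force: 0.0
```

```bash
python3 - <<'E'
from fit import *
S=grab('side','side12.png'); T=grab('top','top12.png')
I=cv2.cvtColor(S['color'],cv2.COLOR_RGB2BGR);J=cv2.cvtColor(T['color'],cv2.COLOR_RGB2BGR)
cv2.imwrite('pics/c12.png',np.hstack([cv2.resize(I[160:280,230:350],None,fx=3.33,fy=3.33,interpolation=2),cv2.resize(J[150:270,225:345],None,fx=3.33,fy=3.33,interpolation=2)]))
t=np.radians(2.4);R=np.array([[np.cos(t),-np.sin(t)],[np.sin(t),np.cos(t)]]);c0=np.array([555.5,-12.3])
for im in (T,S):
    P=cloud(im)*1e3;P[...,:2]=(P[...,:2]-c0)@R
    m=(abs(P[...,0]+113)<45)&(abs(P[...,1]-28)<40)&(P[...,2]>66)&(P[...,2]<125); q=P[m]; print(len(q),np.percentile(q,[2,50,98],axis=0).round(1).tolist() if len(q) else '')
E
```

```text
214 [[-134.0, -7.0, 69.0], [-109.3, 28.1, 80.7], [-73.8, 45.2, 107.1]]
172 [[-138.9, -9.1, 66.5], [-108.7, 18.1, 76.6], [-71.6, 45.0, 106.4]]
```

View pics/c12.png

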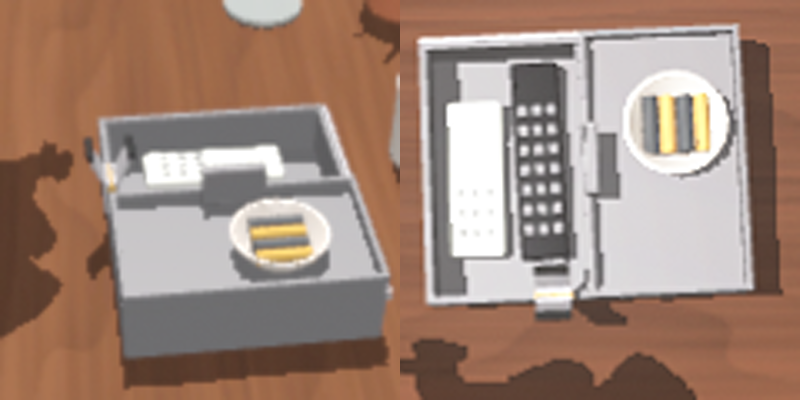

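The clip is clamped upright on the front rim at right panel (553,290), about 13 mm from the tier, and the tier is home. Handing in.

```bash
python3 -c "
from workcell import r
print(r.sign_off())"
```

```text
the job is handed in; nothing more can be done
None
```

I packed the four puzzle pieces that were there (one corner, hook, short bar, long bar) flat under the tier, slid it home, clamped the clip upright on the front rim about 13 mm from the tier, and handed the job in at about 54 s; no verdict came back.

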